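# Close and hook shut the wafer bin

## Robot

A 6-joint arm with a two-finger parallel gripper is mounted at the origin on the work surface. World frame = base frame: x ahead of the robot, y to its left, z up, the work surface at z = 0. Lengths are in m, angles in rad, forces in N, time in s.
With the tool pointing down it reaches from about 0.275 to 0.825 m from the base axis. Payload 5.2 kg.
Tool frame: the origin (TCP) lies at the very end of the fingers, on their centre line; the grasp point (between the pads) lies 19 mm behind it; z points along the fingers, y is the direction in which the jaws open and shut (so a half turn about z gives the same grasp; the last joint's range is limited). The gripper opens to 93 mm and grips with 3 to 60 N. Pads are 15 mm wide; open, the fingers measure 128 mm over their backs; the gripper's body (75 mm by 188 mm) begins 65 mm behind the grasp point.
Start: joints at [0.99, 0.259, 1.535, -0, 1.348, -0.203], TCP at [0.203, 0.511, 0.219] pointing down, gripper open.
Joint ranges: [-3.14, 3.14], [-0.91, 2.08], [0.19, 2.58], [-1.22, 4.36], [0.22, 2.71], [-3.12, 3.12]. Speed limits (rad/s): [2.57, 2.57, 3.14, 3.14, 3.14, 3.14].

## Interface

Orientations are given as a unit quaternion [x, y, z, w].
In Python, from plant import * gives the robot as it stands.
- The arm moves only by the tool step_arm, never from a script. Its argument "moves" is a list of rows, each an object of numbers: "wx", "wy", "wz": the turn, a rotation vector about the tool's x, y, z in rad; "x", "y", "z": the shift along the tool's x, y, z in mm; "claw": the finger opening in mm, from 0 to 93. A call has 1 to 20 rows; each row is the pose to reach, as a shift and turn from the pose commanded when the call began, along the tool's axes at that moment; what a row does not reach only later rows make up. A row lasts 1/12 s, in which the tool goes at most 41.7 mm and 7.16 degrees, less where a joint would pass 70% of its speed; a pose out of reach is approached as far as the arm can. A call with a gripper value outside its range is refused whole. The fingers move at their own pace and stop on an object; the grip force is fixed at half the most. Time passes only in rows, so rows that repeat a pose let the fingers close. It gives the time, the measured TCP pose, the force and the opening at its end, in the units of the state.
- read_state(): the state, without advancing time (a new reading comes with each control period).
- capture(name): name is "scene" or "top"; returns the picture (480x640x3 uint8, red, green, blue); there is no depth.
- camera_model(name): a dict with "camera_matrix" (3x3 intrinsics, pixels), "k1" (the pictures are not rectified: a ray, as slopes to the right and down, at radius r is drawn at 1 + k1 r^2 times it, then the intrinsics apply), "pose" (4x4, takes a point from camera to world coordinates). Camera axes: x right, y down, z forward; pixel columns grow to the right and rows downward; lengths in m; the calibration is good to about 2 mm. A picture is of the moment at which its call begins. camera_model takes no time and is no camera call.
- sign_off(): hands the job in, once; it reports no verdict.
The state is a dict: "t": time; "qpos": joint angles; "dq": joint speeds; "joint_torque": joint torques, N m; "tool_pos": TCP position; "orientation": TCP orientation; "contact_force": force on the tool from outside, world axes, zero at the start; "torque": the same for the moment, N m; "width": finger opening in m.
Only numpy, scipy, OpenCV 4.12 (cv2) and the standard library are available. Lean on these libraries where they do the work, as an engineer would, in place of code of your own. Each camera call takes 0.05 s, during which the arm holds its last target.

## Task

Clear the way first: stand the metal shaker upright on the round wooden board, and lay the wooden paddle flat in the shallow tray. Then slide the bin's lid fully home along its guides (do not lift it off), and after that swing the curved hook by its black post round through the eye on the lid until it is fully closed. Do not knock the shaker over and leave everything else on the counter where it is.

Things in the scene. Friction and masses are not known exactly. Their poses are not given: they have to be found in the camera images.
- bin: Fixed steel wafer bin, 164 (its x) by 340 mm (its y), flat top 90 mm above the counter. Origin: centre of its underside; z up. The top's +y half is a closed deck; the -y half is an open mouth (130 mm in x, y -125 to +5 mm), wafers 35 mm below the top. Guide strips 8 mm high along y at x = -79 and +79 mm; the lid slides between them (3 mm play a side) towards -y, up to a low stop at y = -135 mm.
- eye (a point): Centre of the upright steel eye (ring) that is fixed on the lid: inner diameter 27 mm, its wire 7 mm thick, its hole looks along the bin's x; the centre is 28 mm above the bin's top.
- eye_home (a point): Point on the bin where the eye's centre is when the lid is fully home (45 mm in x, -50 mm in y, 118 mm up, in the bin's frame).
- lid: The lid: a loose steel plate 146 (x) by 150 mm (y), 4 mm thick, about 0.5 kg, lying on the bin's top between the guides; origin at the centre of its underside, axes as the bin's. A 16 mm high lip along its front (-y) edge, a push tab along its rear edge, the eye on top. A few newtons slide it.
- lid_tab (a point): Point on the lid's push tab, half-way along it, on its outer (+y) face, 20 mm above the bin's top: an upright flange along the lid's rear edge, 100 mm wide (along the bin's x), 4 mm thick, its top 32 mm above the bin's top. Axes parallel to the bin's.
- hook (a joint): Angle (rad) of the curved steel hook hinged on the bin about a vertical axis at point hook_pivot. 0 is swung right out; it grows counter-clockwise seen from above, to the end stop at 2.09, where the hook is fully closed. It stays where it is left (about 1 N at the post moves it).
- hook_pivot (a point): The hook's hinge axis, at the hook's height (118 mm above the counter). The hook: a straight arm 100 mm long from here to the post, then a curved prong of 8 mm bar, an arc of 100 mm radius about this axis, running on from the post for 60 degrees counter-clockwise seen from above. When closed, the prong passes through the eye.
- hook_post (a point): Centre of the top of the upright black post on the hook, at the outer end of the arm, 100 mm from the hinge axis: 14 mm in diameter, standing from 116 to 152 mm above the counter.
- hook_tip (a point): The free end of the hook's prong, on the bar's centreline.
- shaker_center (a point): Centre (half-way up) of the plain metal shaker standing beside the bin, in the hook's way: upright straight cylinder 52 mm in diameter, 180 mm tall with the top edge bevelled over the last 8 mm, about 0.25 kg; z is its axis.
- board: Fixed round wooden board, 130 mm in diameter, 10 mm thick. Origin: centre of its underside.
- paddle_center (a point): Centre of the wooden paddle that lies flat across the bin's mouth on the two guide strips, blocking the lid: 190 mm long (its x), 10 mm thick, about 60 g. Handle 22 mm wide, also at this point; the last 60 mm at its +x end are 40 mm wide. z is up, through its thickness.
- tray: Fixed shallow metal tray, 250 mm (its x) by 140 mm (its y), walls 22 mm high and 3 mm thick, floor 3 mm thick. Origin: centre of its underside.
- tea_bottle: Bystander: tea bottle, 64 mm across, 200 mm tall; origin at the centre of its underside. Leave alone.
- mug: Bystander: white mug, 80 mm across, 90 mm tall; origin at the centre of its underside. Leave alone.
- bowl: Bystander: steel bowl, 110 mm across, 50 mm tall; origin at the centre of its underside. Leave alone.
- jar: Bystander: short lidded glass jar, 66 mm across, 90 mm tall; origin at the centre of its underside. Leave alone.
- wafer_stack: Bystander: stack of wafers, 100 x 70 mm, 48 mm tall; origin at the centre of its underside. Leave alone.
- cup_stack: Bystander: stack of paper cups, 82 mm across, 125 mm tall; origin at the centre of its underside. Leave alone.

How it is judged:
On the way, in this order (a step that is already met when the one before it is completed fails the run):
1. the shaker stands on the round board and the paddle lies flat in the tray, both let go (horizontal distance between shaker_center and board below 0.04 m and angle between shaker_center's own z axis and vertical below 0.1 rad and z of shaker_center in the frame of board below 0.106 m and x of paddle_center in the frame of tray between -0.045 and 0.045 m and y of paddle_center in the frame of tray between -0.055 and 0.055 m and z of paddle_center in the frame of tray below 0.016 m and angle between paddle_center's own z axis and vertical below 0.15 rad and contact force between each of shaker, paddle and the fingers below 0.1 N), for 0.2 s.
2. the lid is slid fully home (distance between eye and eye_home below 0.008 m), for 0.2 s.
3. the hook is swung through the eye, fully closed (distance between eye and eye_home below 0.008 m and value of joint hook above 1.95 rad), for 0.2 s.
At the end, for the whole second after the job is handed in: The shaker stands upright on the board within 40 mm of its centre; the paddle lies flat on the tray's floor, its centre within 45 mm along and 55 mm across of the tray's centre; the eye is within 8 mm of its home point; the hook stands at 1.95 rad or more (through the eye); all at rest (all of step 3 and horizontal distance between shaker_center and board below 0.04 m and angle between shaker_center's own z axis and vertical below 0.1 rad and z of shaker_center in the frame of board below 0.106 m and x of paddle_center in the frame of tray between -0.045 and 0.045 m and y of paddle_center in the frame of tray between -0.055 and 0.055 m and z of paddle_center in the frame of tray below 0.016 m and angle between paddle_center's own z axis and vertical below 0.15 rad and linear speed of each of shaker, paddle, lid below 0.02 m/s and velocity of joint hook below 0.1 rad/s); the robot touches nothing.
It fails at once if the shaker is knocked over (tipped more than 40 degrees) (angle between shaker_center's own z axis and vertical above 0.7 rad).
It fails at once if the lid is lifted off its guides (by more than 20 mm) (z of eye in the frame of bin above 0.138 m).
It fails at once if a bystander is moved by more than 30 mm (distance of any of tea_bottle, mug, bowl, jar, wafer_stack, cup_stack from where it was at the start of the episode above 0.03 m).
It also fails if it takes over 72 s, if anything falls off the work surface, if the arm or the gripper's body presses on something with over 40 N, if the wrist force passes 120 N, or if a joint passes its speed limit or range.

## Working session

There is one attempt and no reset: what is moved stays moved. The work goes in short steps, Python scripts to look and compute and a tool call to move; the robot and the scene stay as the last step left them, time stands still between calls to the robot, and variables do not carry over. Pictures are saved under pics/ and viewed, and the job is handed in when it is done.

Besides the shell and the picture viewer there is one more tool, called after "Emit:" by a JSON object that holds its "method" and its "body", one argument or row to a line. step_arm: Moves the arm, as the interface text tells. Its arguments: {"type":"object","properties":{"moves":{"type":"array"}},"required":["moves"]}

```bash
mkdir -p pics; ls; python3 - <<'E'
from plant import *
import cv2
print(read_state())
for n in("scene","top"):
    im=capture(n); cv2.imwrite(f"pics/{n}0.png",im[:,:,::-1]); print(n,camera_model(n))
E
```

```text
pics
{'t': 0.0, 'qpos': array([ 9.90196847e-01,  2.59344559e-01,  1.53603110e+00, -1.42214591e-05,
        1.34802658e+00, -2.02814518e-01]), 'dq': array([-1.29676580e-03, -1.19570997e-03,  4.04213212e-04,  1.03447201e-03,
       -7.45007133e-06, -1.66439831e-03]), 'joint_torque': array([-8.31221496e-04, -4.37330174e+01, -2.83987802e+01,  7.16703571e-02,
        4.17112594e-02, -1.86849988e-04]), 'tool_pos': array([0.20256589, 0.5107643 , 0.21783775]), 'orientation': array([ 1.87769565e-01,  9.82212692e-01, -8.38906093e-04, -3.39009834e-04]), 'contact_force': array([ 0.15647145,  0.09334193, -0.40735537]), 'torque': array([-0.01553342,  0.02552711,  0.00591897]), 'width': 0.0931571707707169}
scene {'camera_matrix': array([[484.29092723,   0.        , 320.75550971],
       [  0.        , 484.29092723, 241.16891412],
       [  0.        ,   0.        ,   1.        ]]), 'k1': -0.08030156479572023, 'pose': array([[ 0.40626442,  0.78335584, -0.47042838,  1.00523994],
       [ 0.91368432, -0.34183174,  0.21984545, -0.19879666],
       [ 0.01140987, -0.51913842, -0.85461402,  0.88877652],
       [ 0.        ,  0.        ,  0.        ,  1.        ]])}
top {'camera_matrix': array([[442.66110514,   0.        , 318.34497138],
       [  0.        , 442.66110514, 242.37484885],
       [  0.        ,   0.        ,   1.        ]]), 'k1': -0.03147204614452827, 'pose': array([[ 5.17704355e-02, -9.75356584e-01,  2.14474603e-01,
         3.32270107e-01],
       [-9.98659011e-01, -5.05694937e-02,  1.10862698e-02,
        -1.39496614e-02],
       [ 3.28057866e-05, -2.14760936e-01, -9.76666647e-01,
         1.06959963e+00],
       [ 0.00000000e+00,  0.00000000e+00,  0.00000000e+00,
         1.00000000e+00]])}
```

View pics/scene0.png

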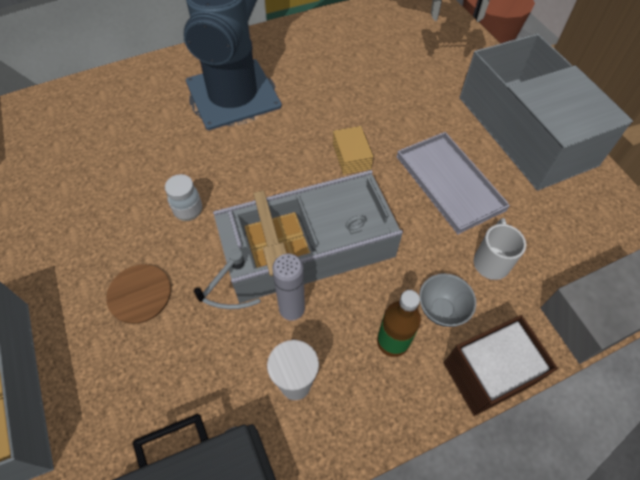

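View pics/top0.png

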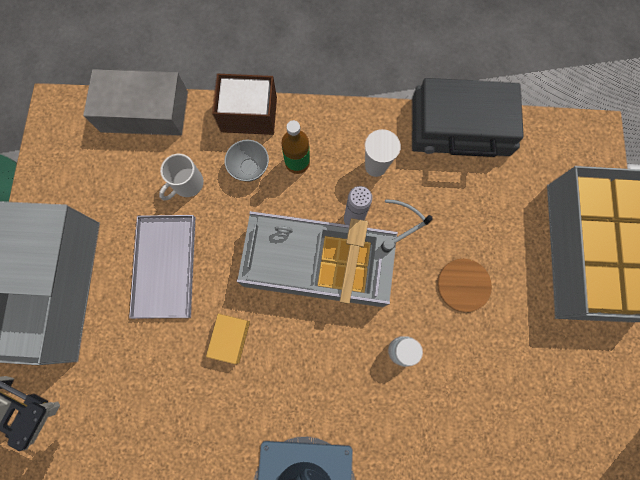

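```bash
cat > h.py <<'E'
import numpy as np, cv2
from plant import *
def ray(n,uv):
    c=camera_model(n);K=c["camera_matrix"];k=c["k1"]
    d=(np.array(uv,float)-K[:2,2])/[K[0,0],K[1,1]]
    u=d.copy()
    for _ in range(20): u=d/(1+k*(u@u))
    T=c["pose"]; return T[:3,3],T[:3,:3]@np.array([u[0],u[1],1])
def onz(n,uv,z):
    o,d=ray(n,uv); return o+d*(z-o[2])/d[2]
def tri(a,b):
    o1,d1=ray("scene",a);o2,d2=ray("top",b)
    A=np.stack([d1,-d2],1);s=np.linalg.lstsq(A,o2-o1,rcond=None)[0]
    p,q=o1+d1*s[0],o2+d2*s[1]; return (p+q)/2,np.linalg.norm(p-q)
def proj(n,p):
    c=camera_model(n);T=c["pose"];q=T[:3,:3].T@(np.array(p)-T[:3,3]);u=q[:2]/q[2]
    u=u*(1+c["k1"]*(u@u)); return u*c["camera_matrix"][0,0]+c["camera_matrix"][:2,2]
def crop(src,out,x0,y0,w,h,s):
    im=cv2.imread(src)[y0:y0+h,x0:x0+w]; im=cv2.resize(im,None,fx=s,fy=s,interpolation=cv2.INTER_CUBIC)
    for i in range(0,w,10):
        cv2.line(im,(i*s,0),(i*s,5 if (x0+i)%50 else 15),(0,0,255),1)
        if (x0+i)%50==0: cv2.putText(im,str(x0+i),(i*s,25),0,.4,(0,0,255))
    for i in range(0,h,10):
        cv2.line(im,(0,i*s),(5 if (y0+i)%50 else 15,i*s),(0,0,255),1)
        if (y0+i)%50==0: cv2.putText(im,str(y0+i),(15,i*s),0,.4,(0,0,255))
    cv2.imwrite(out,im)
E
python3 - <<'E'
from h import *
crop("pics/top0.png","pics/topc.png",230,175,210,140,3)
crop("pics/top0.png","pics/topc2.png",230,175,120,140,4)
crop("pics/scene0.png","pics/scenec.png",180,150,230,180,3)
E
```

```text
(no output)
```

View pics/topc.png

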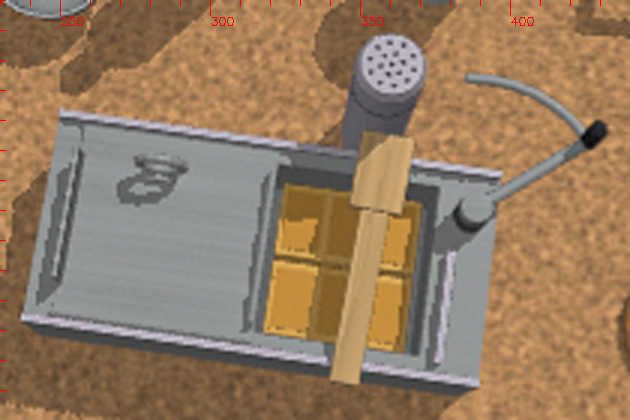

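View pics/scenec.png

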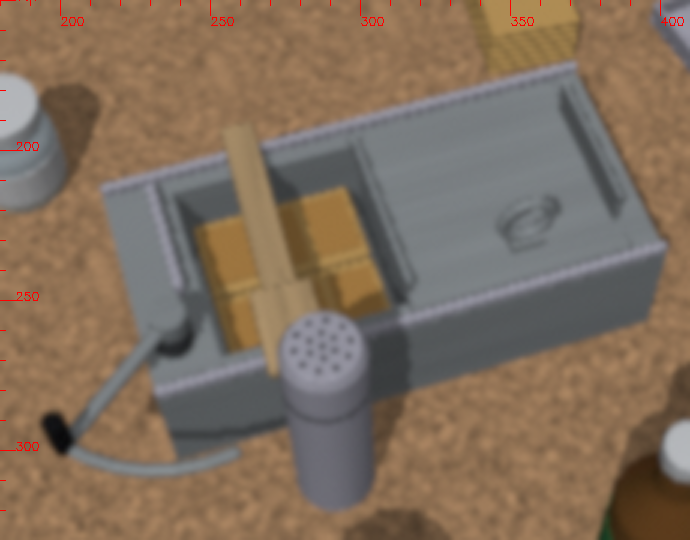

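```bash
python3 - <<'E'
from h import *
np.set_printoptions(precision=4,suppress=True)
def T(x,y): return (230+x/3,175+y/3)
def S(x,y): return (180+x/3,150+y/3)
C=[onz("top",T(*p),.098) for p in [(62,110),(502,174),(22,318),(480,385)]]
print("bin corners top",*C)
c=np.mean(C,0);d=(C[0]-C[1]+C[2]-C[3])/2;yaw=np.arctan2(d[1],d[0])-np.pi/2;print("bin",c,"yaw",yaw,np.linalg.norm(d), np.linalg.norm(C[0]-C[2]))
Cs=[onz("scene",S(*p),.098) for p in [(662,244),(574,66),(104,187),(156,388)]]
print("bin corners scene",*Cs,np.mean(Cs,0)); d=(Cs[0]+Cs[1]-Cs[2]-Cs[3])/2;print(np.arctan2(d[1],d[0])-np.pi/2)
print("shaker",onz("top",T(392,65),.18),onz("scene",S(323,348),.18),tri(S(323,348),T(392,65)))
print("paddle top z .108: handle end",onz("top",T(345,383),.108),onz("scene",S(239,127),.108))
print(" blade end",onz("top",T(389,136),.108), "neck",onz("top",T(377,210),.108))
print("post",tri(S(53,424),T(597,127)),onz("top",T(597,127),.152),onz("scene",S(53,424),.152))
print("tip",onz("top",T(468,77),.118),onz("scene",S(240,453),.118))
print("pivot",onz("top",T(475,208),.125),onz("scene",S(170,315),.125))
print("eye",onz("top",T(161,162),.118),tri(S(529,222),T(161,162)))
# board
for n in("top","scene"):
    print("board",n,onz(n,(464.5,285) if n=="top" else (138.5,294),.01))
print("tray top",*[onz("top",p,.022) for p in [(138,216),(193,216),(130,318),(189.5,319)]])
print("jar",onz("top",(406,351),.09),"cup",onz("top",(382,146),.125),"waf",onz("top",(230,335),.048),"bottle",onz("top",(293,128),.2),"bowl",onz("top",(246,160),.05),"mug",onz("top",(178,171),.09))
E
python3 - <<'E'
import cv2
from sys import path
path.insert(0,'.')
from h import crop
crop("pics/top0.png","pics/c3.png",120,200,130,180,3)
crop("pics/top0.png","pics/c4.png",380,250,130,120,4)
E
```

```text
bin corners top [0.6094 0.1552 0.098 ] [ 0.5765 -0.1801  0.098 ] [0.4492 0.1712 0.098 ] [ 0.4176 -0.1663  0.098 ]
bin [ 0.5132 -0.005   0.098 ] yaw -0.09543425314011089 0.33790442265676524 0.16097495827448666
bin corners scene [0.6116 0.156  0.098 ] [0.4571 0.1711 0.098 ] [ 0.4245 -0.1612  0.098 ] [ 0.5796 -0.1769  0.098 ] [ 0.5182 -0.0027  0.098 ]
-0.09672207780274045
shaker [ 0.6307 -0.0878  0.18  ] [ 0.6372 -0.0864  0.18  ] (array([ 0.6334, -0.0869,  0.1734]), np.float64(0.003082392379199124))
paddle top z .108: handle end [ 0.4132 -0.0675  0.108 ] [ 0.4214 -0.0638  0.108 ]
 blade end [ 0.599  -0.0932  0.108 ] neck [ 0.5418 -0.0862  0.108 ]
post (array([ 0.6033, -0.2397,  0.1454]), np.float64(0.0012022013811935235)) [ 0.6013 -0.2387  0.152 ] [ 0.6071 -0.2388  0.152 ]
tip [ 0.6451 -0.1502  0.118 ] [ 0.6497 -0.1464  0.118 ]
pivot [ 0.5432 -0.1561  0.125 ] [ 0.5506 -0.1541  0.125 ]
eye [0.5676 0.0752 0.118 ] (array([0.5696, 0.0774, 0.1124]), np.float64(0.0035972900523703884))
board top [ 0.4782 -0.359   0.01  ]
board scene [ 0.4886 -0.3582  0.01  ]
tray top [0.6058 0.446  0.022 ] [0.6127 0.3096 0.022 ] [0.3576 0.4306 0.022 ] [0.3632 0.2898 0.022 ]
jar [ 0.3177 -0.204   0.09  ] cup [ 0.7739 -0.1377  0.125 ] waf [0.3318 0.1863 0.048 ] bottle [0.7704 0.063  0.2   ] bowl [0.7545 0.1864 0.05  ] mug [0.7024 0.3367 0.09  ]
```

View pics/c3.png

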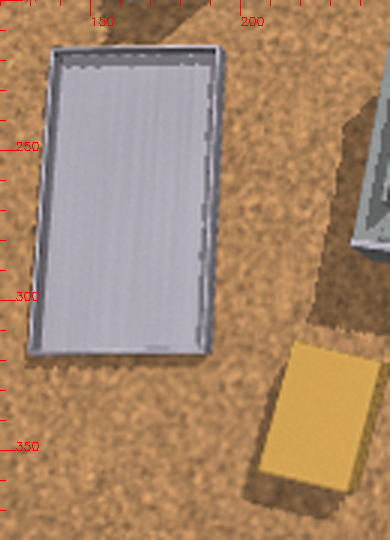

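View pics/c4.png

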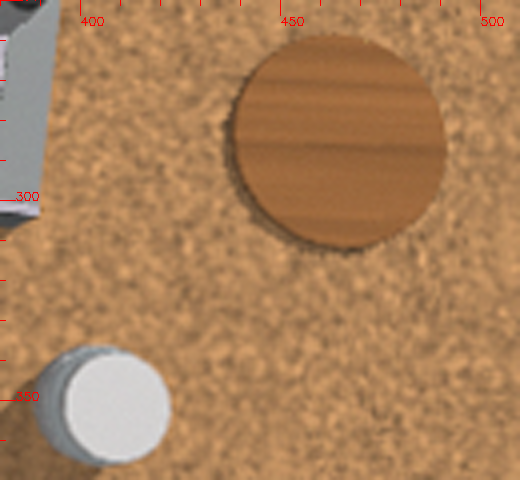

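```bash
cat > plan.py <<'E'
import sys,numpy as np
from plant import *
from scipy.spatial.transform import Rotation as R
s=read_state();Rm=R.from_quat(s["orientation"])
def go(x,y,z,yaw=None):
    "yaw = angle (deg) of tool y axis in world, tool down"
    d=Rm.inv().apply(np.array([x,y,z])-s["tool_pos"])*1000
    t=''
    if yaw is not None:
        a=np.radians(yaw);ty=np.array([np.cos(a),np.sin(a),0]);tz=np.array([0,0,-1.]);tx=np.cross(ty,tz)
        w=(Rm.inv()*R.from_matrix(np.stack([tx,ty,tz],1))).as_rotvec();t=' w '+str(w.round(4))
    print("shift",d.round(1),t)
if __name__=="__main__":
    print("t",s["t"],"pos",s["tool_pos"].round(4),"F",s["contact_force"].round(2),"w",round(s["width"],4),"q",s["qpos"].round(2))
    a=[float(v) for v in sys.argv[1:]]
    if len(a)>=3: go(*a[:4])
E
python3 plan.py .634 -.087 .28 84.5
```

```text
t 0.1 pos [0.2026 0.5108 0.2179] F [ 0.6  -0.65  0.52] w 0.0932 q [ 0.99  0.26  1.54  0.    1.35 -0.2 ]
shift [-621.5 -396.6  -61.7]  w [-0.0016 -0.0006 -0.2818]
```

Emit:
{"method": "step_arm", "body": {
  "moves": [
    {"x": -30,"y": -20,"z": -60,"wz": -0.1,"claw": 80},
    {"x": -60,"y": -40,"z": -62,"wz": -0.2,"claw": 80},
    {"x": -95,"y": -60,"z": -62,"wz": -0.28,"claw": 80},
    {"x": -130,"y": -83,"z": -62,"wz": -0.282,"claw": 80},
    {"x": -165,"y": -105,"z": -62,"wz": -0.282,"claw": 80},
    {"x": -200,"y": -127,"z": -62,"wz": -0.282,"claw": 80},
    {"x": -235,"y": -150,"z": -62,"wz": -0.282,"claw": 80},
    {"x": -270,"y": -172,"z": -62,"wz": -0.282,"claw": 80},
    {"x": -305,"y": -194,"z": -62,"wz": -0.282,"claw": 80},
    {"x": -340,"y": -217,"z": -62,"wz": -0.282,"claw": 80},
    {"x": -375,"y": -239,"z": -62,"wz": -0.282,"claw": 80},
    {"x": -410,"y": -261,"z": -62,"wz": -0.282,"claw": 80},
    {"x": -445,"y": -284,"z": -62,"wz": -0.282,"claw": 80},
    {"x": -480,"y": -306,"z": -62,"wz": -0.282,"claw": 80},
    {"x": -515,"y": -328,"z": -62,"wz": -0.282,"claw": 80},
    {"x": -550,"y": -351,"z": -62,"wz": -0.282,"claw": 80},
    {"x": -585,"y": -373,"z": -62,"wz": -0.282,"claw": 80},
    {"x": -621,"y": -396,"z": -62,"wz": -0.282,"claw": 80},
    {"x": -621,"y": -396,"z": -62,"wz": -0.282,"claw": 80},
    {"x": -621,"y": -396,"z": -62,"wz": -0.282,"claw": 80}
  ]
}}

```text
invalid input
```

```bash
python3 plan.py .634 -.087 .135 84.5; python3 - <<'E'
from h import *
for n in("scene","top"):
    cv2.imwrite(f"pics/{n}1.png",capture(n)[:,:,::-1])
    s=read_state()
    print(n,proj(n,s["tool_pos"]))
crop("pics/scene1.png","pics/a.png",180,150,230,180,3)
crop("pics/top1.png","pics/b.png",270,120,180,180,3)
E
```

```text
t 0.1 pos [0.2026 0.5108 0.2179] F [ 0.6  -0.65  0.52] w 0.0932 q [ 0.99  0.26  1.54  0.    1.35 -0.2 ]
shift [-621.5 -396.4   83.3]  w [-0.0016 -0.0006 -0.2818]
scene [455.09134183  17.87205989]
top [ 33.09452571 394.25961441]
```

View pics/a.png

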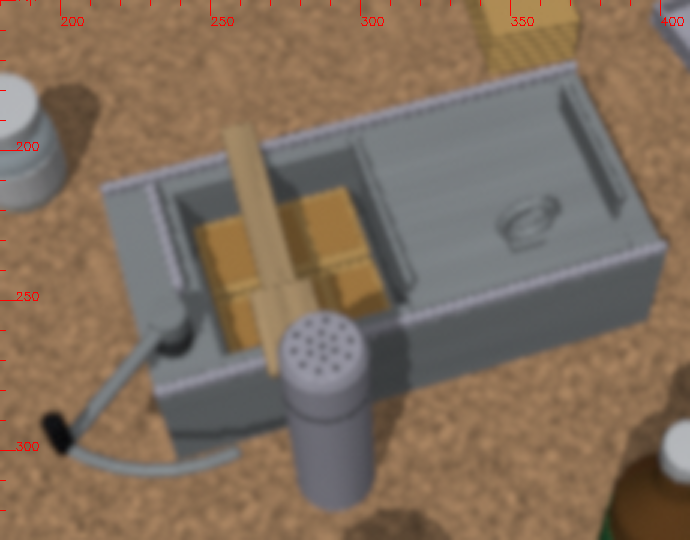

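View pics/b.png

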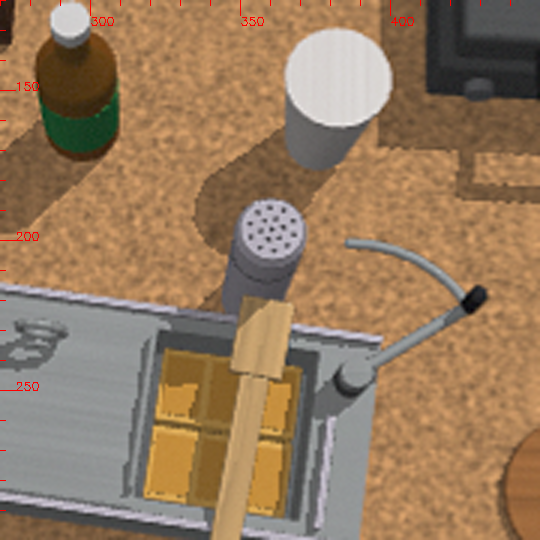

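The call was refused as "invalid input", so I'll try rows with every key.

Emit:
{"method": "step_arm", "body": {
  "moves": [
    {"wx": 0,"wy": 0,"wz": -0.1,"x": -30,"y": -20,"z": -20,"claw": 80}
  ]
}}

```text
t: 0.28
tool_pos: [0.2199, 0.4827, 0.2348]
orientation: [0.137, 0.991, -0.002, -0.003]
contact_force: [0.9, -1.2, -0.3]
width: 0.0896
```

```bash
python3 plan.py .634 -.087 .28 84.5
```

```text
t 0.2833 pos [0.2199 0.4827 0.2348] F [ 0.86 -1.18 -0.33] w 0.0896 q [ 0.93  0.22  1.55  0.    1.38 -0.36]
shift [-553.3 -435.6  -45.6]  w [-0.0048 -0.0053 -0.1798]
```

Emit:
{"method": "step_arm", "body": {
  "moves": [
    {"wx": 0,"wy": 0,"wz": -0.1,"x": -27,"y": -21,"z": -10,"claw": 80},
    {"wx": 0,"wy": 0,"wz": -0.18,"x": -54,"y": -42,"z": -25,"claw": 80},
    {"wx": 0,"wy": 0,"wz": -0.18,"x": -85,"y": -66,"z": -40,"claw": 80},
    {"wx": 0,"wy": 0,"wz": -0.18,"x": -116,"y": -91,"z": -43,"claw": 80},
    {"wx": 0,"wy": 0,"wz": -0.18,"x": -147,"y": -115,"z": -43,"claw": 80},
    {"wx": 0,"wy": 0,"wz": -0.18,"x": -178,"y": -139,"z": -43,"claw": 80},
    {"wx": 0,"wy": 0,"wz": -0.18,"x": -209,"y": -164,"z": -43,"claw": 80},
    {"wx": 0,"wy": 0,"wz": -0.18,"x": -240,"y": -188,"z": -43,"claw": 80},
    {"wx": 0,"wy": 0,"wz": -0.18,"x": -271,"y": -212,"z": -43,"claw": 80},
    {"wx": 0,"wy": 0,"wz": -0.18,"x": -302,"y": -237,"z": -43,"claw": 80},
    {"wx": 0,"wy": 0,"wz": -0.18,"x": -333,"y": -261,"z": -43,"claw": 80},
    {"wx": 0,"wy": 0,"wz": -0.18,"x": -364,"y": -285,"z": -43,"claw": 80},
    {"wx": 0,"wy": 0,"wz": -0.18,"x": -395,"y": -310,"z": -43,"claw": 80},
    {"wx": 0,"wy": 0,"wz": -0.18,"x": -426,"y": -334,"z": -43,"claw": 80},
    {"wx": 0,"wy": 0,"wz": -0.18,"x": -457,"y": -358,"z": -43,"claw": 80},
    {"wx": 0,"wy": 0,"wz": -0.18,"x": -488,"y": -383,"z": -43,"claw": 80},
    {"wx": 0,"wy": 0,"wz": -0.18,"x": -520,"y": -407,"z": -43,"claw": 80},
    {"wx": 0,"wy": 0,"wz": -0.18,"x": -550,"y": -433,"z": -43,"claw": 80},
    {"wx": 0,"wy": 0,"wz": -0.18,"x": -550,"y": -433,"z": -43,"claw": 80},
    {"wx": 0,"wy": 0,"wz": -0.18,"x": -550,"y": -433,"z": -43,"claw": 80}
  ]
}}

```text
t: 1.95
tool_pos: [0.6339, -0.0877, 0.2799]
orientation: [0.05, 0.999, 0.0, -0.001]
contact_force: [-0.1, 0.4, -0.2]
width: 0.0803
```

```bash
python3 plan.py .634 -.087 .135 84.5; python3 - <<'E'
from h import *
for n in("scene","top"):
    cv2.imwrite(f"pics/{n}2.png",capture(n)[:,:,::-1])
    s=read_state()
    print(n,proj(n,s["tool_pos"]))
crop("pics/scene2.png","pics/a2.png",180,150,230,180,3)
crop("pics/top2.png","pics/b2.png",270,120,180,180,3)
E
```

```text
t 1.95 pos [ 0.6339 -0.0877  0.2799] F [-0.15  0.44 -0.16] w 0.0803 q [-0.31  0.4   1.19  0.    1.56 -1.78]
shift [ -0.4   0.6 144.9]  w [ 0.0006 -0.0024 -0.005 ]
scene [283.70865676 231.6415935 ]
top [364.27896465 178.5224378 ]
```

View pics/a2.png

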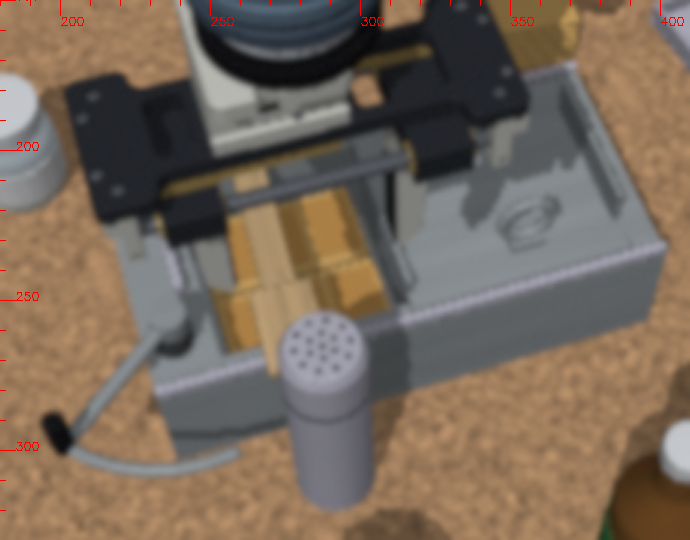

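View pics/b2.png

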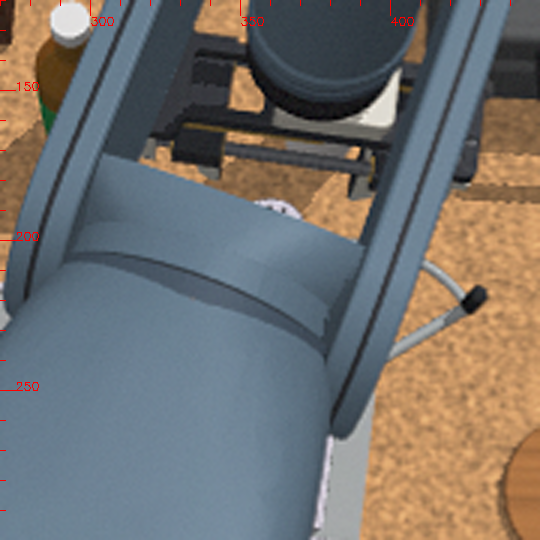

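Emit:
{"method": "step_arm", "body": {
  "moves": [
    {"wx": 0,"wy": 0,"wz": 0,"x": 2,"y": 0,"z": 25,"claw": 80},
    {"wx": 0,"wy": 0,"wz": 0,"x": 2,"y": 0,"z": 50,"claw": 80},
    {"wx": 0,"wy": 0,"wz": 0,"x": 2,"y": 0,"z": 75,"claw": 80},
    {"wx": 0,"wy": 0,"wz": 0,"x": 2,"y": 0,"z": 100,"claw": 80},
    {"wx": 0,"wy": 0,"wz": 0,"x": 2,"y": 0,"z": 120,"claw": 80},
    {"wx": 0,"wy": 0,"wz": 0,"x": 2,"y": 0,"z": 135,"claw": 80},
    {"wx": 0,"wy": 0,"wz": 0,"x": 2,"y": 0,"z": 143,"claw": 80},
    {"wx": 0,"wy": 0,"wz": 0,"x": 2,"y": 0,"z": 143,"claw": 80},
    {"wx": 0,"wy": 0,"wz": 0,"x": 2,"y": 0,"z": 143,"claw": 40},
    {"wx": 0,"wy": 0,"wz": 0,"x": 2,"y": 0,"z": 143,"claw": 40},
    {"wx": 0,"wy": 0,"wz": 0,"x": 2,"y": 0,"z": 143,"claw": 40},
    {"wx": 0,"wy": 0,"wz": 0,"x": 2,"y": 0,"z": 143,"claw": 40},
    {"wx": 0,"wy": 0,"wz": 0,"x": 2,"y": 0,"z": 143,"claw": 40},
    {"wx": 0,"wy": 0,"wz": 0,"x": 2,"y": 0,"z": 143,"claw": 40},
    {"wx": 0,"wy": 0,"wz": 0,"x": 2,"y": 0,"z": 143,"claw": 40},
    {"wx": 0,"wy": 0,"wz": 0,"x": 2,"y": 0,"z": 143,"claw": 40}
  ]
}}

```text
t: 3.38
tool_pos: [0.6321, -0.0859, 0.1396]
orientation: [0.049, 0.999, -0.0, 0.001]
contact_force: [-0.1, -1.6, 5.1]
width: 0.0513
```

```bash
python3 plan.py .632 -.088 .32 84.5; python3 plan.py .48 -.36 .32 84.5
```

```text
t 3.3833 pos [ 0.6321 -0.0859  0.1396] F [-0.12 -1.56  5.12] w 0.0513 q [-0.31  0.47  1.42 -0.    1.25 -1.78]
shift [  -0.4   -2.2 -180.4]  w [-0.0006  0.0017 -0.002 ]
t 3.3833 pos [ 0.6321 -0.0859  0.1396] F [-0.12 -1.56  5.12] w 0.0513 q [-0.31  0.47  1.42 -0.    1.25 -1.78]
shift [ 124.2 -287.8 -180.5]  w [-0.0006  0.0017 -0.002 ]
```

Emit:
{"method": "step_arm", "body": {
  "moves": [
    {"wx": 0,"wy": 0,"wz": 0,"x": 0,"y": 0,"z": -10,"claw": 40},
    {"wx": 0,"wy": 0,"wz": 0,"x": 0,"y": 0,"z": -25,"claw": 40},
    {"wx": 0,"wy": 0,"wz": 0,"x": 0,"y": 0,"z": -45,"claw": 40},
    {"wx": 0,"wy": 0,"wz": 0,"x": 0,"y": 0,"z": -70,"claw": 40},
    {"wx": 0,"wy": 0,"wz": 0,"x": 0,"y": 0,"z": -95,"claw": 40},
    {"wx": 0,"wy": 0,"wz": 0,"x": 0,"y": 0,"z": -120,"claw": 40},
    {"wx": 0,"wy": 0,"wz": 0,"x": 0,"y": 0,"z": -145,"claw": 40},
    {"wx": 0,"wy": 0,"wz": 0,"x": 0,"y": 0,"z": -165,"claw": 40},
    {"wx": 0,"wy": 0,"wz": 0,"x": 0,"y": 0,"z": -180,"claw": 40},
    {"wx": 0,"wy": 0,"wz": 0,"x": 0,"y": 0,"z": -180,"claw": 40},
    {"wx": 0,"wy": 0,"wz": 0,"x": 0,"y": 0,"z": -180,"claw": 40}
  ]
}}

```text
t: 4.3
tool_pos: [0.6316, -0.0853, 0.3188]
orientation: [0.049, 0.999, 0.0, 0.0]
contact_force: [0.4, -0.5, -2.9]
width: 0.0515
```

```bash
python3 plan.py .48 -.36 .32 84.5; python3 - <<'E'
from h import *
for n in("scene","top"):
    cv2.imwrite(f"pics/{n}3.png",capture(n)[:,:,::-1])
crop("pics/scene3.png","pics/a3.png",180,100,230,230,3)
crop("pics/top3.png","pics/b3.png",270,120,180,180,3)
E
```

```text
t 4.3 pos [ 0.6316 -0.0853  0.3188] F [ 0.36 -0.53 -2.91] w 0.0515 q [-0.31  0.38  1.12  0.    1.64 -1.78]
shift [ 124.  -288.2   -1.3]  w [ 0.0001  0.0005 -0.0017]
```

View pics/a3.png

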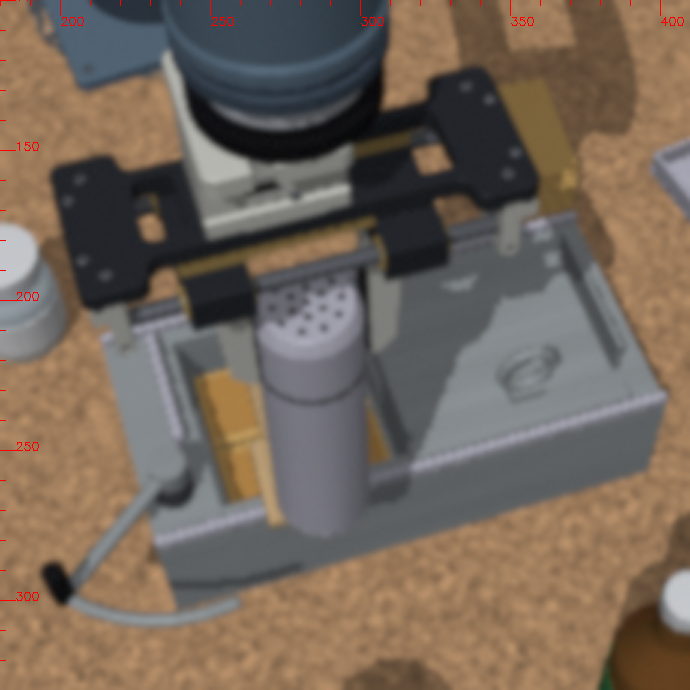

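View pics/top3.png

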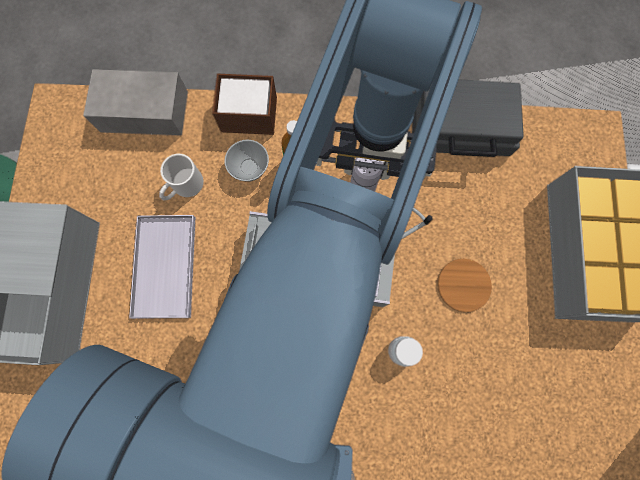

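Emit:
{"method": "step_arm", "body": {
  "moves": [
    {"wx": 0,"wy": 0,"wz": 0,"x": 7,"y": -16,"z": 0,"claw": 40},
    {"wx": 0,"wy": 0,"wz": 0,"x": 17,"y": -40,"z": 0,"claw": 40},
    {"wx": 0,"wy": 0,"wz": 0,"x": 29,"y": -68,"z": 0,"claw": 40},
    {"wx": 0,"wy": 0,"wz": 0,"x": 42,"y": -98,"z": 0,"claw": 40},
    {"wx": 0,"wy": 0,"wz": 0,"x": 55,"y": -128,"z": 0,"claw": 40},
    {"wx": 0,"wy": 0,"wz": 0,"x": 68,"y": -158,"z": 0,"claw": 40},
    {"wx": 0,"wy": 0,"wz": 0,"x": 81,"y": -188,"z": 0,"claw": 40},
    {"wx": 0,"wy": 0,"wz": 0,"x": 94,"y": -218,"z": 0,"claw": 40},
    {"wx": 0,"wy": 0,"wz": 0,"x": 106,"y": -246,"z": 0,"claw": 40},
    {"wx": 0,"wy": 0,"wz": 0,"x": 116,"y": -270,"z": 0,"claw": 40},
    {"wx": 0,"wy": 0,"wz": 0,"x": 122,"y": -283,"z": 0,"claw": 40},
    {"wx": 0,"wy": 0,"wz": 0,"x": 124,"y": -288,"z": 0,"claw": 40},
    {"wx": 0,"wy": 0,"wz": 0,"x": 124,"y": -288,"z": 0,"claw": 40},
    {"wx": 0,"wy": 0,"wz": 0,"x": 124,"y": -288,"z": 0,"claw": 40}
  ]
}}

```text
t: 5.57
tool_pos: [0.4804, -0.3589, 0.3181]
orientation: [0.049, 0.999, 0.001, -0.0]
contact_force: [-0.1, -0.0, -1.9]
width: 0.0514
```

```bash
python3 plan.py .48 -.36 .150 84.5; python3 - <<'E'
from h import *
for n in("scene","top"):
    cv2.imwrite(f"pics/{n}4.png",capture(n)[:,:,::-1])
E
```

```text
t 5.5667 pos [ 0.4804 -0.3589  0.3181] F [-0.05 -0.   -1.94] w 0.0514 q [-0.83  0.31  1.23  0.    1.61 -2.3 ]
shift [  0.3  -1.4 168.1]  w [ 0.0016 -0.0004 -0.0015]
```

View pics/scene4.png

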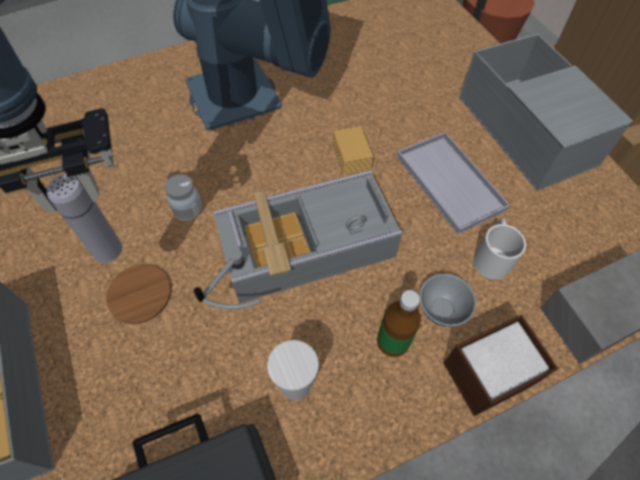

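Emit:
{"method": "step_arm", "body": {
  "moves": [
    {"wx": 0,"wy": 0,"wz": 0,"x": 0,"y": -1,"z": 15,"claw": 40},
    {"wx": 0,"wy": 0,"wz": 0,"x": 0,"y": -1,"z": 40,"claw": 40},
    {"wx": 0,"wy": 0,"wz": 0,"x": 0,"y": -1,"z": 65,"claw": 40},
    {"wx": 0,"wy": 0,"wz": 0,"x": 0,"y": -1,"z": 90,"claw": 40},
    {"wx": 0,"wy": 0,"wz": 0,"x": 0,"y": -1,"z": 115,"claw": 40},
    {"wx": 0,"wy": 0,"wz": 0,"x": 0,"y": -1,"z": 138,"claw": 40},
    {"wx": 0,"wy": 0,"wz": 0,"x": 0,"y": -1,"z": 152,"claw": 40},
    {"wx": 0,"wy": 0,"wz": 0,"x": 0,"y": -1,"z": 160,"claw": 40},
    {"wx": 0,"wy": 0,"wz": 0,"x": 0,"y": -1,"z": 164,"claw": 40},
    {"wx": 0,"wy": 0,"wz": 0,"x": 0,"y": -1,"z": 166,"claw": 40},
    {"wx": 0,"wy": 0,"wz": 0,"x": 0,"y": -1,"z": 166,"claw": 40},
    {"wx": 0,"wy": 0,"wz": 0,"x": 0,"y": -1,"z": 166,"claw": 40}
  ]
}}

```text
t: 6.67
tool_pos: [0.4806, -0.3613, 0.1539]
orientation: [0.049, 0.999, -0.001, 0.001]
contact_force: [-0.0, -0.4, -2.6]
width: 0.0512
```

Emit:
{"method": "step_arm", "body": {
  "moves": [
    {"wx": 0,"wy": 0,"wz": 0,"x": 0,"y": 0,"z": 1,"claw": 40},
    {"wx": 0,"wy": 0,"wz": 0,"x": 0,"y": 0,"z": 2,"claw": 40},
    {"wx": 0,"wy": 0,"wz": 0,"x": 0,"y": 0,"z": 3,"claw": 40},
    {"wx": 0,"wy": 0,"wz": 0,"x": 0,"y": 0,"z": 3,"claw": 40}
  ]
}}

```text
t: 7.0
tool_pos: [0.4799, -0.361, 0.1497]
orientation: [0.049, 0.999, -0.0, 0.0]
contact_force: [0.2, 0.1, -2.2]
width: 0.0515
```

Emit:
{"method": "step_arm", "body": {
  "moves": [
    {"wx": 0,"wy": 0,"wz": 0,"x": 0,"y": 0,"z": 1,"claw": 40},
    {"wx": 0,"wy": 0,"wz": 0,"x": 0,"y": 0,"z": 2,"claw": 40},
    {"wx": 0,"wy": 0,"wz": 0,"x": 0,"y": 0,"z": 2,"claw": 40}
  ]
}}

```text
t: 7.25
tool_pos: [0.4804, -0.3612, 0.1495]
orientation: [0.049, 0.999, -0.001, 0.001]
contact_force: [-1.5, 1.7, 8.2]
width: 0.0512
```

Contact with the board: upward force of 8 N. Releasing and lifting.

Emit:
{"method": "step_arm", "body": {
  "moves": [
    {"wx": 0,"wy": 0,"wz": 0,"x": 0,"y": 0,"z": -1,"claw": 40},
    {"wx": 0,"wy": 0,"wz": 0,"x": 0,"y": 0,"z": -1,"claw": 60},
    {"wx": 0,"wy": 0,"wz": 0,"x": 0,"y": 0,"z": -1,"claw": 80},
    {"wx": 0,"wy": 0,"wz": 0,"x": 0,"y": 0,"z": -1,"claw": 80},
    {"wx": 0,"wy": 0,"wz": 0,"x": 0,"y": 0,"z": -1,"claw": 80},
    {"wx": 0,"wy": 0,"wz": 0,"x": 0,"y": 0,"z": -1,"claw": 80},
    {"wx": 0,"wy": 0,"wz": 0,"x": 0,"y": 0,"z": -20,"claw": 80},
    {"wx": 0,"wy": 0,"wz": 0,"x": 0,"y": 0,"z": -45,"claw": 80},
    {"wx": 0,"wy": 0,"wz": 0,"x": 0,"y": 0,"z": -75,"claw": 80},
    {"wx": 0,"wy": 0,"wz": 0,"x": 0,"y": 0,"z": -105,"claw": 80},
    {"wx": 0,"wy": 0,"wz": 0,"x": 0,"y": 0,"z": -130,"claw": 80},
    {"wx": 0,"wy": 0,"wz": 0,"x": 0,"y": 0,"z": -130,"claw": 80}
  ]
}}

```text
t: 8.25
tool_pos: [0.4817, -0.3628, 0.2839]
orientation: [0.049, 0.999, -0.004, 0.004]
contact_force: [-0.4, 0.7, 0.7]
width: 0.0802
```

```bash
python3 - <<'E'
from h import *
for n in("scene","top"):
    cv2.imwrite(f"pics/{n}5.png",capture(n)[:,:,::-1])
crop("pics/scene5.png","pics/a5.png",100,150,220,190,3)
E
```

```text
(no output)
```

View pics/a5.png

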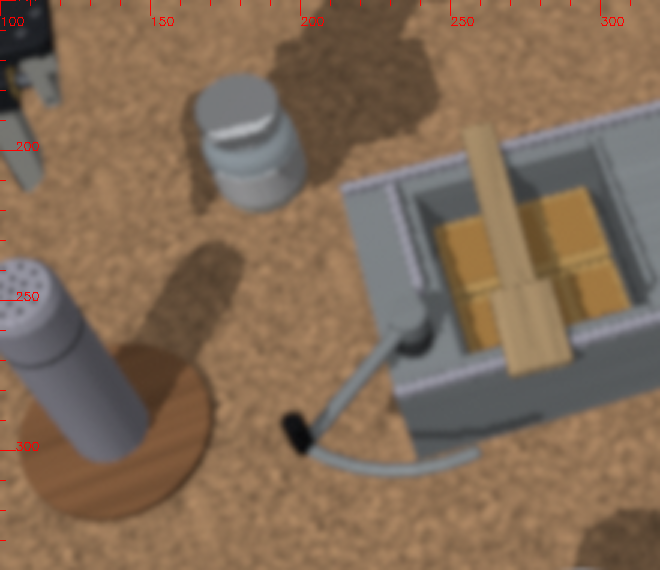

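View pics/top5.png

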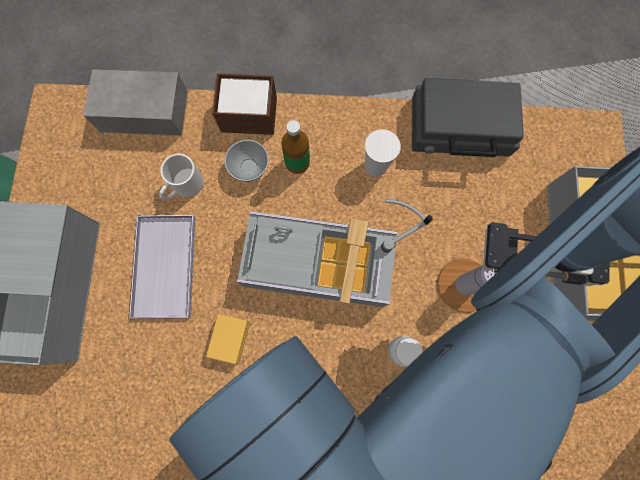

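```bash
python3 plan.py .517 -.0805 .22 82.1
```

```text
t 8.35 pos [ 0.4803 -0.3614  0.2787] F [-0.54 -0.73 -0.31] w 0.0801 q [-0.83  0.32  1.31  0.    1.51 -2.3 ]
shift [ -9.  283.2  58.2]  w [-0.0017  0.002   0.0401]
```

Emit:
{"method": "step_arm", "body": {
  "moves": [
    {"wx": 0,"wy": 0,"wz": 0.04,"x": 0,"y": 15,"z": 0,"claw": 46},
    {"wx": 0,"wy": 0,"wz": 0.04,"x": -1,"y": 45,"z": 0,"claw": 46},
    {"wx": 0,"wy": 0,"wz": 0.04,"x": -3,"y": 80,"z": 0,"claw": 46},
    {"wx": 0,"wy": 0,"wz": 0.04,"x": -4,"y": 115,"z": 0,"claw": 46},
    {"wx": 0,"wy": 0,"wz": 0.04,"x": -5,"y": 150,"z": 5,"claw": 46},
    {"wx": 0,"wy": 0,"wz": 0.04,"x": -6,"y": 185,"z": 20,"claw": 46},
    {"wx": 0,"wy": 0,"wz": 0.04,"x": -7,"y": 220,"z": 40,"claw": 46},
    {"wx": 0,"wy": 0,"wz": 0.04,"x": -8,"y": 250,"z": 58,"claw": 46},
    {"wx": 0,"wy": 0,"wz": 0.04,"x": -9,"y": 272,"z": 58,"claw": 46},
    {"wx": 0,"wy": 0,"wz": 0.04,"x": -9,"y": 283,"z": 58,"claw": 46},
    {"wx": 0,"wy": 0,"wz": 0.04,"x": -9,"y": 283,"z": 58,"claw": 46},
    {"wx": 0,"wy": 0,"wz": 0.04,"x": -9,"y": 283,"z": 58,"claw": 46},
    {"wx": 0,"wy": 0,"wz": 0.04,"x": -9,"y": 283,"z": 58,"claw": 46}
  ]
}}

```text
t: 9.43
tool_pos: [0.5167, -0.0815, 0.2198]
orientation: [0.069, 0.998, -0.0, 0.0]
contact_force: [-0.4, -0.1, 0.4]
width: 0.0461
```

```bash
python3 plan.py .517 -.0805 .0945 82.1;python3 - <<'E'
from h import *
for n in("scene",):
    cv2.imwrite(f"pics/{n}6.png",capture(n)[:,:,::-1])
    print(proj(n,read_state()["tool_pos"]))
crop("pics/scene6.png","pics/a6.png",180,150,230,190,3)
E
```

```text
t 9.4333 pos [ 0.5167 -0.0815  0.2198] F [-0.36 -0.13  0.4 ] w 0.0461 q [-0.37  0.21  1.6  -0.    1.33 -1.8 ]
shift [ -0.    1.2 125.3]  w [-0.0009  0.0005 -0.0005]
[262.82636951 197.07963463]
```

View pics/a6.png

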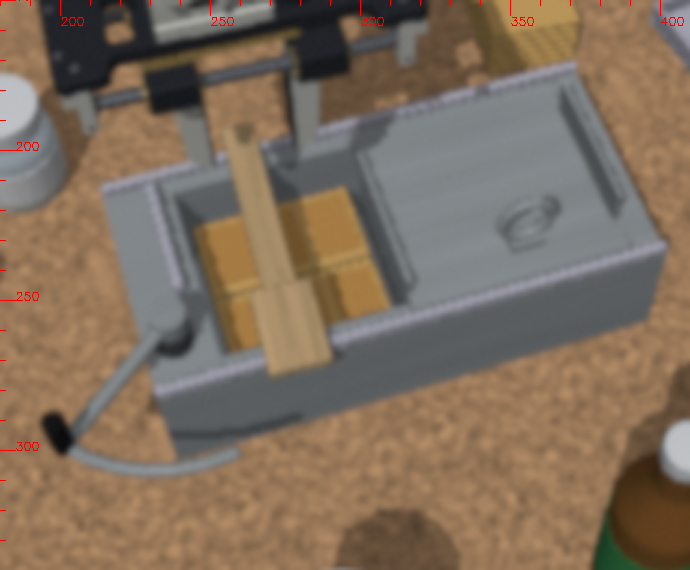

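Emit:
{"method": "step_arm", "body": {
  "moves": [
    {"wx": 0,"wy": 0,"wz": 0,"x": 0,"y": 1,"z": 25,"claw": 46},
    {"wx": 0,"wy": 0,"wz": 0,"x": 0,"y": 1,"z": 50,"claw": 46},
    {"wx": 0,"wy": 0,"wz": 0,"x": 0,"y": 1,"z": 75,"claw": 46},
    {"wx": 0,"wy": 0,"wz": 0,"x": 0,"y": 1,"z": 100,"claw": 46},
    {"wx": 0,"wy": 0,"wz": 0,"x": 0,"y": 1,"z": 115,"claw": 46},
    {"wx": 0,"wy": 0,"wz": 0,"x": 0,"y": 1,"z": 123,"claw": 46},
    {"wx": 0,"wy": 0,"wz": 0,"x": 0,"y": 1,"z": 126,"claw": 46},
    {"wx": 0,"wy": 0,"wz": 0,"x": 0,"y": 1,"z": 126,"claw": 46},
    {"wx": 0,"wy": 0,"wz": 0,"x": 0,"y": 1,"z": 126,"claw": 46},
    {"wx": 0,"wy": 0,"wz": 0,"x": 0,"y": 1,"z": 126,"claw": 46}
  ]
}}

```text
t: 10.32
tool_pos: [0.5176, -0.0798, 0.0949]
orientation: [0.069, 0.998, -0.0, 0.001]
contact_force: [-0.1, -0.1, 0.2]
width: 0.0461
```

```bash
python3 plan.py .517 -.0805 .0945 82.1;python3 - <<'E'
from h import *
for n in("scene",):
    cv2.imwrite(f"pics/{n}7.png",capture(n)[:,:,::-1])
crop("pics/scene7.png","pics/a7.png",180,150,230,190,3)
E
```

```text
t 10.3167 pos [ 0.5176 -0.0798  0.0949] F [-0.06 -0.1   0.15] w 0.0461 q [-0.37  0.33  1.77 -0.    1.04 -1.8 ]
shift [ 0.5 -0.8  0.4]  w [-0.0006  0.0024 -0.0002]
```

View pics/a7.png

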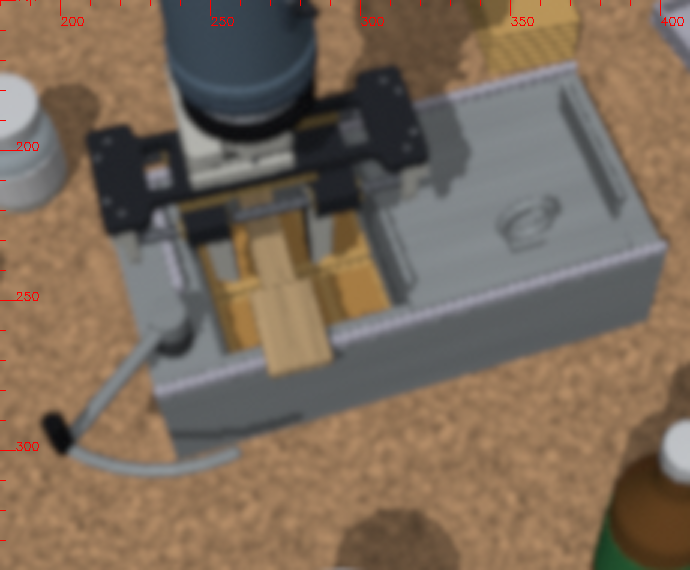

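Emit:
{"method": "step_arm", "body": {
  "moves": [
    {"wx": 0,"wy": 0,"wz": 0,"x": 0,"y": 0,"z": 0,"claw": 10},
    {"wx": 0,"wy": 0,"wz": 0,"x": 0,"y": 0,"z": 0,"claw": 10},
    {"wx": 0,"wy": 0,"wz": 0,"x": 0,"y": 0,"z": 0,"claw": 10},
    {"wx": 0,"wy": 0,"wz": 0,"x": 0,"y": 0,"z": 0,"claw": 10},
    {"wx": 0,"wy": 0,"wz": 0,"x": 0,"y": 0,"z": 0,"claw": 10},
    {"wx": 0,"wy": 0,"wz": 0,"x": 0,"y": 0,"z": 0,"claw": 10},
    {"wx": 0,"wy": 0,"wz": 0,"x": 0,"y": 0,"z": -8,"claw": 10},
    {"wx": 0,"wy": 0,"wz": 0,"x": 0,"y": 0,"z": -22,"claw": 10},
    {"wx": 0,"wy": 0,"wz": 0,"x": 0,"y": 0,"z": -45,"claw": 10},
    {"wx": 0,"wy": 0,"wz": 0,"x": 0,"y": 0,"z": -70,"claw": 10},
    {"wx": 0,"wy": 0,"wz": 0,"x": 0,"y": 0,"z": -95,"claw": 10},
    {"wx": 0,"wy": 0,"wz": 0,"x": 0,"y": 0,"z": -110,"claw": 10},
    {"wx": 0,"wy": 0,"wz": 0,"x": 0,"y": 0,"z": -115,"claw": 10},
    {"wx": 0,"wy": 0,"wz": 0,"x": 0,"y": 0,"z": -115,"claw": 10}
  ]
}}

```text
t: 11.53
tool_pos: [0.5174, -0.0794, 0.2102]
orientation: [0.069, 0.998, -0.0, 0.001]
contact_force: [-0.7, 0.2, -0.7]
width: 0.0221
```

```bash
python3 plan.py .495 .3695 .21 93.5;python3 - <<'E'
from h import *
for n in("scene",):
    cv2.imwrite(f"pics/{n}8.png",capture(n)[:,:,::-1])
crop("pics/scene8.png","pics/a8.png",180,110,230,190,3)
E
```

```text
t 11.5333 pos [ 0.5174 -0.0794  0.2102] F [-0.74  0.17 -0.69] w 0.0221 q [-0.37  0.21  1.61  0.    1.31 -1.8 ]
shift [ 8.380e+01  4.416e+02 -3.000e-01]  w [-0.001   0.0029 -0.1988]
```

View pics/a8.png

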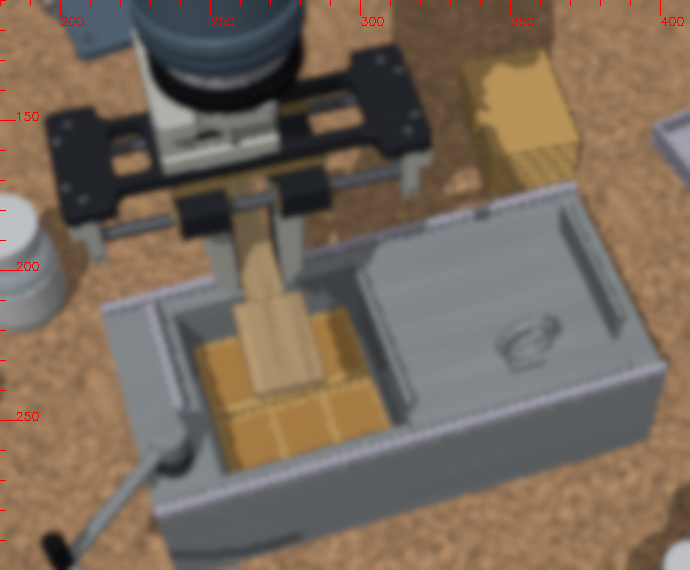

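Emit:
{"method": "step_arm", "body": {
  "moves": [
    {"wx": 0,"wy": 0,"wz": -0.02,"x": 2,"y": 12,"z": 0,"claw": 10},
    {"wx": 0,"wy": 0,"wz": -0.04,"x": 7,"y": 36,"z": 0,"claw": 10},
    {"wx": 0,"wy": 0,"wz": -0.06,"x": 13,"y": 68,"z": 0,"claw": 10},
    {"wx": 0,"wy": 0,"wz": -0.08,"x": 19,"y": 102,"z": 0,"claw": 10},
    {"wx": 0,"wy": 0,"wz": -0.1,"x": 26,"y": 137,"z": 0,"claw": 10},
    {"wx": 0,"wy": 0,"wz": -0.12,"x": 33,"y": 172,"z": 0,"claw": 10},
    {"wx": 0,"wy": 0,"wz": -0.14,"x": 39,"y": 207,"z": 0,"claw": 10},
    {"wx": 0,"wy": 0,"wz": -0.16,"x": 46,"y": 242,"z": 0,"claw": 10},
    {"wx": 0,"wy": 0,"wz": -0.18,"x": 53,"y": 277,"z": 0,"claw": 10},
    {"wx": 0,"wy": 0,"wz": -0.2,"x": 59,"y": 312,"z": 0,"claw": 10},
    {"wx": 0,"wy": 0,"wz": -0.2,"x": 66,"y": 347,"z": 0,"claw": 10},
    {"wx": 0,"wy": 0,"wz": -0.2,"x": 73,"y": 382,"z": 0,"claw": 10},
    {"wx": 0,"wy": 0,"wz": -0.2,"x": 78,"y": 412,"z": 0,"claw": 10},
    {"wx": 0,"wy": 0,"wz": -0.2,"x": 82,"y": 433,"z": 0,"claw": 10},
    {"wx": 0,"wy": 0,"wz": -0.2,"x": 84,"y": 442,"z": 0,"claw": 10},
    {"wx": 0,"wy": 0,"wz": -0.2,"x": 84,"y": 442,"z": 0,"claw": 10},
    {"wx": 0,"wy": 0,"wz": -0.2,"x": 84,"y": 442,"z": 20,"claw": 10},
    {"wx": 0,"wy": 0,"wz": -0.2,"x": 84,"y": 442,"z": 50,"claw": 10},
    {"wx": 0,"wy": 0,"wz": -0.2,"x": 84,"y": 442,"z": 80,"claw": 10},
    {"wx": 0,"wy": 0,"wz": -0.2,"x": 84,"y": 442,"z": 110,"claw": 10}
  ]
}}

```text
t: 13.25
tool_pos: [0.4939, 0.3684, 0.0973]
orientation: [-0.031, 1.0, -0.0, -0.0]
contact_force: [-0.3, 0.1, -0.9]
width: 0.0217
```

```bash
python3 - <<'E'
from h import *
for n in("scene","top"):
    cv2.imwrite(f"pics/{n}9.png",capture(n)[:,:,::-1])
crop("pics/scene9.png","pics/a9.png",320,80,210,170,3)
crop("pics/top9.png","pics/b9.png",100,190,130,150,4)
E
python3 plan.py .495 .3695 .007 93.5;
```

```text
t 13.35 pos [0.4903 0.3666 0.093 ] F [-0.08  0.08 -1.28] w 0.0214 q [ 0.46  0.48  1.53 -0.    1.14 -1.17]
shift [-5.8  3.1 85.9]  w [-0.0052 -0.0109  0.    ]
```

View pics/a9.png

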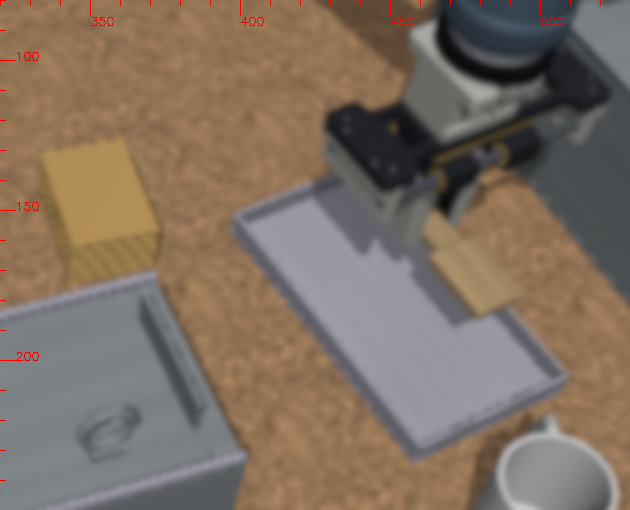

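View pics/b9.png

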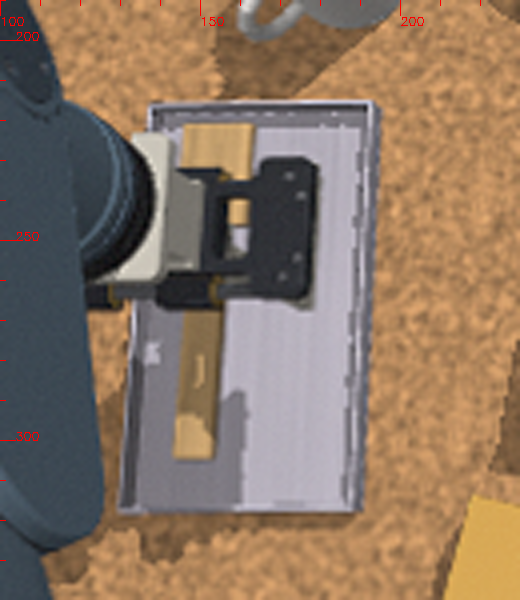

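```bash
python3 - <<'E'
from h import *
a=onz("top",(154.5,221),.105);b=onz("top",(148.2,304.7),.105);print(a,b,(a+b)/2)
E
python3 plan.py .495 .3695 .009 93.5;
```

```text
[0.57438653 0.37020966 0.105     ] [0.38629716 0.3594448  0.105     ] [0.48034184 0.36482723 0.105     ]
t 13.35 pos [0.4903 0.3666 0.093 ] F [-0.08  0.08 -1.28] w 0.0214 q [ 0.46  0.48  1.53 -0.    1.14 -1.17]
shift [-5.8  3.1 83.9]  w [-0.0052 -0.0109  0.    ]
```

Emit:
{"method": "step_arm", "body": {
  "moves": [
    {"wx": 0,"wy": 0,"wz": 0,"x": 0,"y": 0,"z": 15,"claw": 10},
    {"wx": 0,"wy": 0,"wz": 0,"x": 0,"y": 0,"z": 35,"claw": 10},
    {"wx": 0,"wy": 0,"wz": 0,"x": 0,"y": 0,"z": 55,"claw": 10},
    {"wx": 0,"wy": 0,"wz": 0,"x": 0,"y": 0,"z": 70,"claw": 10},
    {"wx": 0,"wy": 0,"wz": 0,"x": 0,"y": 0,"z": 80,"claw": 10},
    {"wx": 0,"wy": 0,"wz": 0,"x": 0,"y": 0,"z": 86,"claw": 10},
    {"wx": 0,"wy": 0,"wz": 0,"x": 0,"y": 0,"z": 88,"claw": 10},
    {"wx": 0,"wy": 0,"wz": 0,"x": 0,"y": 0,"z": 88,"claw": 10},
    {"wx": 0,"wy": 0,"wz": 0,"x": 0,"y": 0,"z": 88,"claw": 10}
  ]
}}

```text
t: 14.1
tool_pos: [0.4949, 0.3703, 0.0117]
orientation: [-0.031, 1.0, 0.0, 0.001]
contact_force: [0.3, 1.4, -0.8]
width: 0.0217
```

```bash
python3 plan.py .495 .3695 .007 93.5;
```

```text
t 14.1 pos [0.4949 0.3703 0.0117] F [ 0.29  1.42 -0.78] w 0.0217 q [ 0.46  0.58  1.6  -0.    0.97 -1.17]
shift [-0.  -0.8  4.7]  w [0.0006 0.0015 0.001 ]
```

Emit:
{"method": "step_arm", "body": {
  "moves": [
    {"wx": 0,"wy": 0,"wz": 0,"x": 0,"y": 0,"z": 2,"claw": 10},
    {"wx": 0,"wy": 0,"wz": 0,"x": 0,"y": 0,"z": 4,"claw": 10},
    {"wx": 0,"wy": 0,"wz": 0,"x": 0,"y": 0,"z": 4,"claw": 10},
    {"wx": 0,"wy": 0,"wz": 0,"x": 0,"y": 0,"z": 4,"claw": 10}
  ]
}}

```text
t: 14.43
tool_pos: [0.4941, 0.3702, 0.0067]
orientation: [-0.031, 1.0, -0.0, -0.0]
contact_force: [1.0, -0.0, -0.6]
width: 0.0215
```

Emit:
{"method": "step_arm", "body": {
  "moves": [
    {"wx": 0,"wy": 0,"wz": 0,"x": 0,"y": 0,"z": 1,"claw": 10},
    {"wx": 0,"wy": 0,"wz": 0,"x": 0,"y": 0,"z": 2,"claw": 10},
    {"wx": 0,"wy": 0,"wz": 0,"x": 0,"y": 0,"z": 2,"claw": 28},
    {"wx": 0,"wy": 0,"wz": 0,"x": 0,"y": 0,"z": 2,"claw": 46},
    {"wx": 0,"wy": 0,"wz": 0,"x": 0,"y": 0,"z": 2,"claw": 46},
    {"wx": 0,"wy": 0,"wz": 0,"x": 0,"y": 0,"z": 2,"claw": 46},
    {"wx": 0,"wy": 0,"wz": 0,"x": 0,"y": 0,"z": 2,"claw": 46},
    {"wx": 0,"wy": 0,"wz": 0,"x": 0,"y": 0,"z": -10,"claw": 46},
    {"wx": 0,"wy": 0,"wz": 0,"x": 0,"y": 0,"z": -40,"claw": 46},
    {"wx": 0,"wy": 0,"wz": 0,"x": 0,"y": 0,"z": -80,"claw": 46},
    {"wx": 0,"wy": 0,"wz": 0,"x": 0,"y": 0,"z": -120,"claw": 46},
    {"wx": 0,"wy": 0,"wz": 0,"x": 0,"y": 0,"z": -160,"claw": 46},
    {"wx": 0,"wy": 0,"wz": 0,"x": 0,"y": 0,"z": -190,"claw": 46},
    {"wx": 0,"wy": 0,"wz": 0,"x": 0,"y": 0,"z": -200,"claw": 46},
    {"wx": 0,"wy": 0,"wz": 0,"x": 0,"y": 0,"z": -200,"claw": 46}
  ]
}}

```text
t: 15.68
tool_pos: [0.4958, 0.371, 0.2112]
orientation: [-0.031, 1.0, 0.002, 0.004]
contact_force: [0.2, -0.3, -1.2]
width: 0.0462
```

```bash
python3 plan.py; python3 - <<'E'
from h import *
for n in("scene","top"):
    cv2.imwrite(f"pics/{n}10.png",capture(n)[:,:,::-1])
crop("pics/scene10.png","pics/a10.png",320,80,210,170,3)
E
```

```text
t 15.6833 pos [0.4958 0.371  0.2112] F [ 0.15 -0.27 -1.25] w 0.0462 q [ 0.46  0.38  1.38  0.    1.37 -1.17]
```

View pics/a10.png

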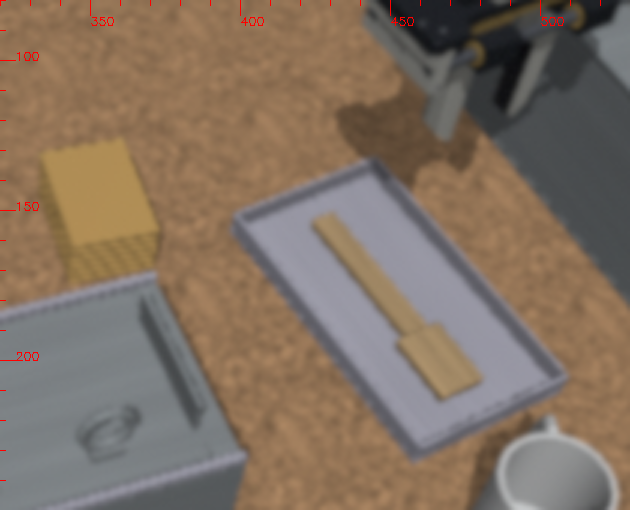

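View pics/top10.png

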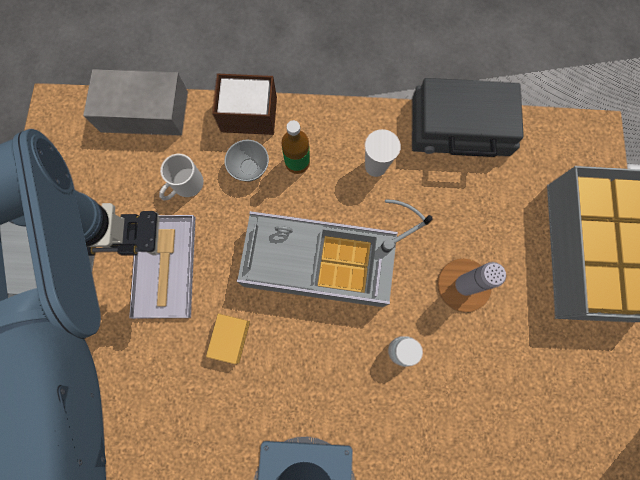

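```bash
python3 - <<'E'
from h import *
print("shaker top",onz("top",(493.5,274.5),.19))
a=onz("top",(166.5,231),.013);b=onz("top",(162,305),.013);print("paddle",a,b,(a+b)/2)
crop("pics/top10.png","pics/b10.png",230,175,210,140,3)
E
python3 plan.py .531 .171 .19 -5.5
```

```text
shaker top [ 0.47756549 -0.35947351  0.19      ]
paddle [0.57359599 0.37364894 0.013     ] [0.39256909 0.3618685  0.013     ] [0.48308254 0.36775872 0.013     ]
t 15.7833 pos [0.4936 0.3698 0.206 ] F [ 0.23 -0.11 -0.42] w 0.0459 q [ 0.46  0.39  1.38 -0.    1.37 -1.17]
shift [ -25.  -200.8   16. ]  w [-1.000e-03 -3.000e-04  1.729e+00]
```

View pics/b10.png

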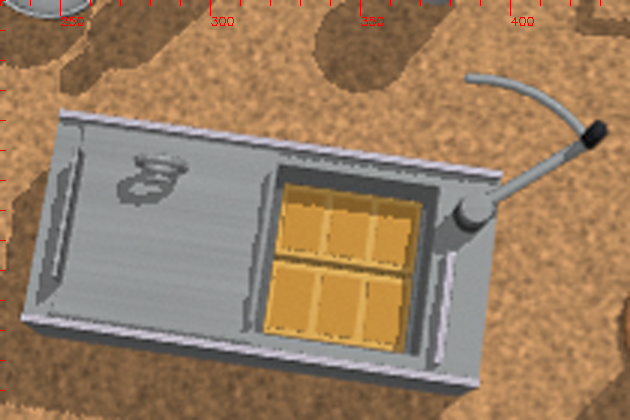

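Emit:
{"method": "step_arm", "body": {
  "moves": [
    {"wx": 0,"wy": 0,"wz": 0.12,"x": -1,"y": -12,"z": 0,"claw": 60},
    {"wx": 0,"wy": 0,"wz": 0.24,"x": -3,"y": -27,"z": 0,"claw": 60},
    {"wx": 0,"wy": 0,"wz": 0.36,"x": -5,"y": -42,"z": 2,"claw": 60},
    {"wx": 0,"wy": 0,"wz": 0.48,"x": -7,"y": -57,"z": 4,"claw": 60},
    {"wx": 0,"wy": 0,"wz": 0.6,"x": -9,"y": -72,"z": 6,"claw": 60},
    {"wx": 0,"wy": 0,"wz": 0.72,"x": -11,"y": -87,"z": 8,"claw": 60},
    {"wx": 0,"wy": 0,"wz": 0.84,"x": -13,"y": -102,"z": 10,"claw": 60},
    {"wx": 0,"wy": 0,"wz": 0.96,"x": -15,"y": -117,"z": 12,"claw": 60},
    {"wx": 0,"wy": 0,"wz": 1.08,"x": -17,"y": -132,"z": 14,"claw": 60},
    {"wx": 0,"wy": 0,"wz": 1.2,"x": -19,"y": -147,"z": 16,"claw": 60},
    {"wx": 0,"wy": 0,"wz": 1.32,"x": -21,"y": -162,"z": 16,"claw": 60},
    {"wx": 0,"wy": 0,"wz": 1.44,"x": -23,"y": -177,"z": 16,"claw": 60},
    {"wx": 0,"wy": 0,"wz": 1.56,"x": -25,"y": -190,"z": 16,"claw": 60},
    {"wx": 0,"wy": 0,"wz": 1.68,"x": -25,"y": -200,"z": 16,"claw": 60},
    {"wx": 0,"wy": 0,"wz": 1.73,"x": -25,"y": -201,"z": 16,"claw": 60},
    {"wx": 0,"wy": 0,"wz": 1.73,"x": -25,"y": -201,"z": 16,"claw": 60},
    {"wx": 0,"wy": 0,"wz": 1.73,"x": -25,"y": -201,"z": 16,"claw": 60},
    {"wx": 0,"wy": 0,"wz": 1.73,"x": -25,"y": -201,"z": 16,"claw": 60}
  ]
}}

```text
t: 17.28
tool_pos: [0.5307, 0.1712, 0.1891]
orientation: [0.74, 0.673, -0.001, -0.001]
contact_force: [0.5, 0.0, -0.1]
width: 0.0596
```

```bash
python3 plan.py .531 .171 .102 -5.5; python3 - <<'E'
from h import *
for n in("scene","top"):
    cv2.imwrite(f"pics/{n}11.png",capture(n)[:,:,::-1])
crop("pics/scene11.png","pics/a11.png",230,100,210,170,3)
a=onz("top",(230+80/3,175+150/3),.122);b=onz("top",(230+55/3,175+285/3),.122);print("tab ends",a,b)
E
```

```text
t 17.2833 pos [0.5307 0.1712 0.1891] F [ 0.49  0.03 -0.15] w 0.0596 q [0.11 0.3  1.56 0.   1.29 0.21]
shift [-0.2  0.5 87.1]  w [-0.0028  0.0005  0.001 ]
tab ends [0.57260157 0.13511688 0.122     ] [0.47138706 0.14494632 0.122     ]
```

View pics/a11.png

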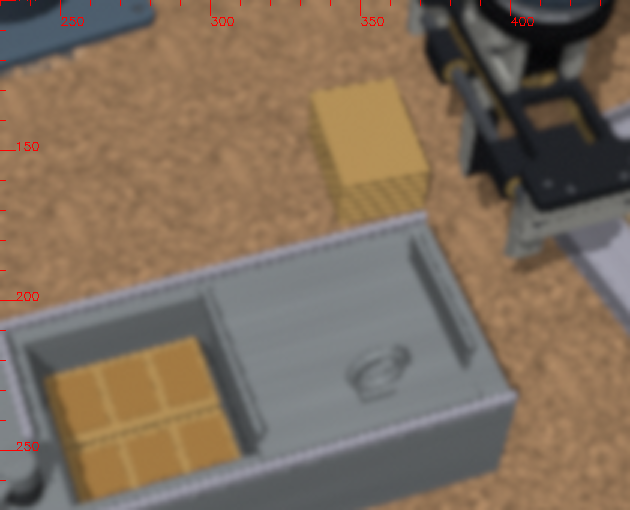

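View pics/top11.png

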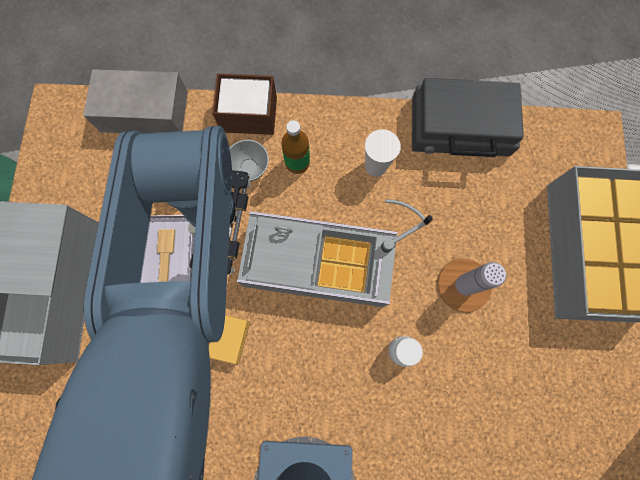

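Emit:
{"method": "step_arm", "body": {
  "moves": [
    {"wx": 0,"wy": 0,"wz": 0,"x": 0,"y": 0,"z": 25,"claw": 60},
    {"wx": 0,"wy": 0,"wz": 0,"x": 0,"y": 0,"z": 50,"claw": 60},
    {"wx": 0,"wy": 0,"wz": 0,"x": 0,"y": 0,"z": 75,"claw": 60},
    {"wx": 0,"wy": 0,"wz": 0,"x": 0,"y": 0,"z": 87,"claw": 60},
    {"wx": 0,"wy": 0,"wz": 0,"x": 0,"y": 0,"z": 87,"claw": 60},
    {"wx": 0,"wy": 0,"wz": 0,"x": -5,"y": 0,"z": 87,"claw": 60},
    {"wx": 0,"wy": 0,"wz": 0,"x": -10,"y": 0,"z": 87,"claw": 60},
    {"wx": 0,"wy": 0,"wz": 0,"x": -15,"y": 0,"z": 87,"claw": 60},
    {"wx": 0,"wy": 0,"wz": 0,"x": -20,"y": 0,"z": 87,"claw": 60},
    {"wx": 0,"wy": 0,"wz": 0,"x": -24,"y": 0,"z": 87,"claw": 60},
    {"wx": 0,"wy": 0,"wz": 0,"x": -28,"y": 0,"z": 87,"claw": 60},
    {"wx": 0,"wy": 0,"wz": 0,"x": -32,"y": 0,"z": 87,"claw": 60},
    {"wx": 0,"wy": 0,"wz": 0,"x": -36,"y": 0,"z": 87,"claw": 60},
    {"wx": 0,"wy": 0,"wz": 0,"x": -40,"y": 0,"z": 87,"claw": 60}
  ]
}}

```text
t: 18.55
tool_pos: [0.5288, 0.1319, 0.1051]
orientation: [0.741, 0.672, 0.002, 0.0]
contact_force: [0.0, 5.8, 4.2]
width: 0.0601
```

```bash
python3 plan.py ; python3 - <<'E'
from h import *
for n in("scene","top"):
    cv2.imwrite(f"pics/{n}12.png",capture(n)[:,:,::-1])
crop("pics/scene12.png","pics/a12.png",230,100,210,170,3)
crop("pics/top12.png","pics/b12.png",230,175,210,140,3)
E
```

```text
t 18.55 pos [0.5288 0.1319 0.1051] F [0.   5.76 4.17] w 0.0601 q [0.04 0.35 1.71 0.   1.08 0.13]
```

View pics/a12.png

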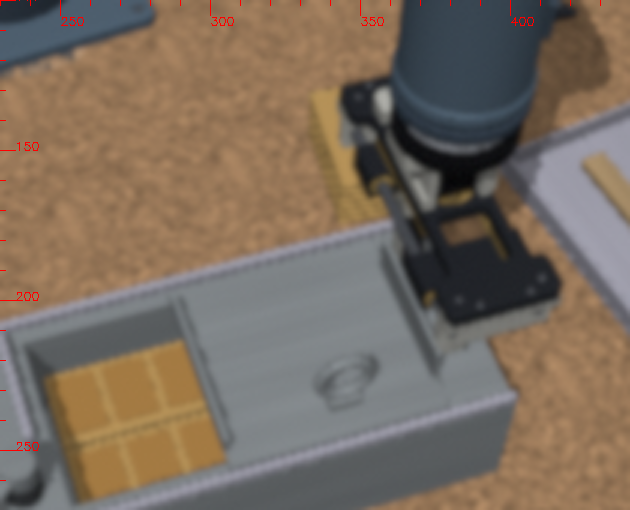

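View pics/b12.png

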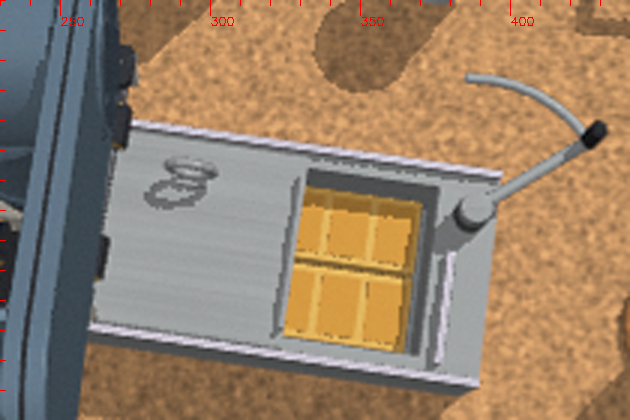

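Emit:
{"method": "step_arm", "body": {
  "moves": [
    {"wx": 0,"wy": 0,"wz": 0,"x": -5,"y": 0,"z": 0,"claw": 60},
    {"wx": 0,"wy": 0,"wz": 0,"x": -10,"y": 0,"z": 0,"claw": 60},
    {"wx": 0,"wy": 0,"wz": 0,"x": -16,"y": 0,"z": 0,"claw": 60},
    {"wx": 0,"wy": 0,"wz": 0,"x": -22,"y": 0,"z": 0,"claw": 60},
    {"wx": 0,"wy": 0,"wz": 0,"x": -28,"y": 0,"z": 0,"claw": 60},
    {"wx": 0,"wy": 0,"wz": 0,"x": -34,"y": 0,"z": 0,"claw": 60},
    {"wx": 0,"wy": 0,"wz": 0,"x": -40,"y": 0,"z": 0,"claw": 60},
    {"wx": 0,"wy": 0,"wz": 0,"x": -46,"y": 0,"z": 0,"claw": 60},
    {"wx": 0,"wy": 0,"wz": 0,"x": -52,"y": 0,"z": 0,"claw": 60},
    {"wx": 0,"wy": 0,"wz": 0,"x": -58,"y": 0,"z": 0,"claw": 60},
    {"wx": 0,"wy": 0,"wz": 0,"x": -64,"y": 0,"z": 0,"claw": 60},
    {"wx": 0,"wy": 0,"wz": 0,"x": -70,"y": 0,"z": 0,"claw": 60},
    {"wx": 0,"wy": 0,"wz": 0,"x": -76,"y": 0,"z": 0,"claw": 60},
    {"wx": 0,"wy": 0,"wz": 0,"x": -81,"y": 0,"z": 0,"claw": 60},
    {"wx": 0,"wy": 0,"wz": 0,"x": -86,"y": 0,"z": 0,"claw": 60},
    {"wx": 0,"wy": 0,"wz": 0,"x": -90,"y": 0,"z": 0,"claw": 60},
    {"wx": 0,"wy": 0,"wz": 0,"x": -94,"y": 0,"z": 0,"claw": 60},
    {"wx": 0,"wy": 0,"wz": 0,"x": -97,"y": 0,"z": 0,"claw": 60},
    {"wx": 0,"wy": 0,"wz": 0,"x": -100,"y": 0,"z": 0,"claw": 60},
    {"wx": 0,"wy": 0,"wz": 0,"x": -100,"y": 0,"z": 0,"claw": 60}
  ]
}}

```text
t: 20.32
tool_pos: [0.5184, 0.0318, 0.1044]
orientation: [0.741, 0.672, 0.001, 0.0]
contact_force: [0.7, 4.1, 3.1]
width: 0.06
```

```bash
python3 plan.py ; python3 - <<'E'
from h import *
for n in("scene","top"):
    cv2.imwrite(f"pics/{n}13.png",capture(n)[:,:,::-1])
crop("pics/scene13.png","pics/a13.png",180,120,230,170,3)
crop("pics/top13.png","pics/b13.png",230,175,210,140,3)
E
```

```text
t 20.3167 pos [0.5184 0.0318 0.1044] F [0.68 4.07 3.07] w 0.06 q [-0.15  0.31  1.77  0.    1.06 -0.06]
```

View pics/a13.png

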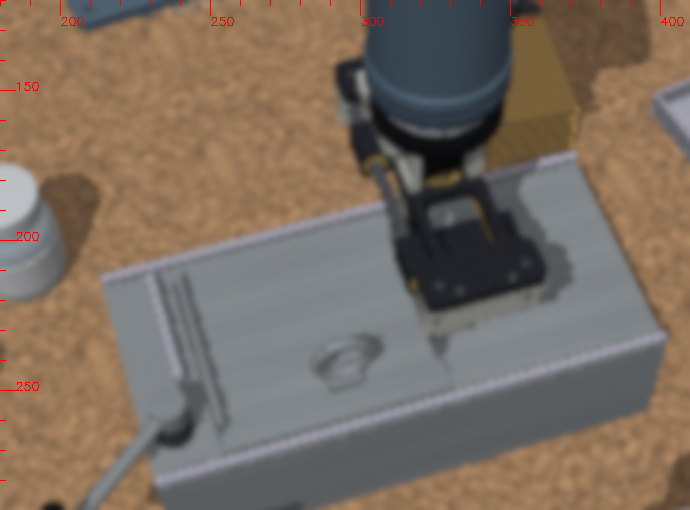

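View pics/b13.png

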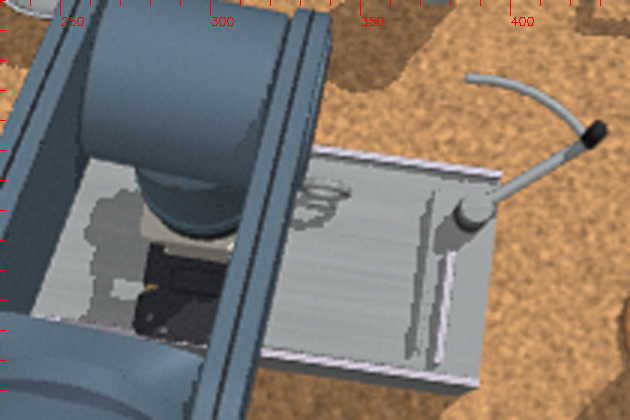

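Emit:
{"method": "step_arm", "body": {
  "moves": [
    {"wx": 0,"wy": 0,"wz": 0,"x": -3,"y": 0,"z": 0,"claw": 60},
    {"wx": 0,"wy": 0,"wz": 0,"x": -6,"y": 0,"z": 0,"claw": 60},
    {"wx": 0,"wy": 0,"wz": 0,"x": -8,"y": 0,"z": 0,"claw": 60},
    {"wx": 0,"wy": 0,"wz": 0,"x": -8,"y": 0,"z": 0,"claw": 60}
  ]
}}

```text
t: 20.75
tool_pos: [0.5174, 0.024, 0.104]
orientation: [0.741, 0.672, 0.0, -0.0]
contact_force: [0.8, 4.8, 4.3]
width: 0.0595
```

Emit:
{"method": "step_arm", "body": {
  "moves": [
    {"wx": 0,"wy": 0,"wz": 0,"x": -1,"y": 0,"z": 0,"claw": 60},
    {"wx": 0,"wy": 0,"wz": 0,"x": -2,"y": 0,"z": 0,"claw": 60},
    {"wx": 0,"wy": 0,"wz": 0,"x": -3,"y": 0,"z": 0,"claw": 60},
    {"wx": 0,"wy": 0,"wz": 0,"x": -3,"y": 0,"z": 0,"claw": 60}
  ]
}}

```text
t: 21.08
tool_pos: [0.5171, 0.0213, 0.104]
orientation: [0.741, 0.672, 0.0, -0.0]
contact_force: [0.7, 6.1, 3.9]
width: 0.06
```

Emit:
{"method": "step_arm", "body": {
  "moves": [
    {"wx": 0,"wy": 0,"wz": 0,"x": -1,"y": 0,"z": 0,"claw": 60},
    {"wx": 0,"wy": 0,"wz": 0,"x": -2,"y": 0,"z": 0,"claw": 60},
    {"wx": 0,"wy": 0,"wz": 0,"x": -3,"y": 0,"z": 0,"claw": 60},
    {"wx": 0,"wy": 0,"wz": 0,"x": -3,"y": 0,"z": 0,"claw": 60}
  ]
}}

```text
t: 21.42
tool_pos: [0.517, 0.0203, 0.104]
orientation: [0.741, 0.672, 0.002, -0.001]
contact_force: [1.0, 14.0, 4.8]
width: 0.0598
```

Emit:
{"method": "step_arm", "body": {
  "moves": [
    {"wx": 0,"wy": 0,"wz": 0,"x": 5,"y": 0,"z": 0,"claw": 60},
    {"wx": 0,"wy": 0,"wz": 0,"x": 20,"y": 0,"z": 0,"claw": 40},
    {"wx": 0,"wy": 0,"wz": 0,"x": 25,"y": 0,"z": -20,"claw": 10},
    {"wx": 0,"wy": 0,"wz": 0,"x": 25,"y": 0,"z": -60,"claw": 0},
    {"wx": 0,"wy": 0,"wz": 0,"x": 25,"y": 0,"z": -100,"claw": 0},
    {"wx": 0,"wy": 0,"wz": 0,"x": 25,"y": 0,"z": -130,"claw": 0},
    {"wx": 0,"wy": 0,"wz": 0,"x": 25,"y": 0,"z": -140,"claw": 0},
    {"wx": 0,"wy": 0,"wz": 0,"x": 25,"y": 0,"z": -140,"claw": 0}
  ]
}}

```text
t: 22.08
tool_pos: [0.5205, 0.0419, 0.2464]
orientation: [0.741, 0.672, 0.001, 0.003]
contact_force: [-0.2, -0.1, -0.5]
width: 0.0181
```

```bash
python3 plan.py ; python3 - <<'E'
from h import *
for n in("scene","top"):
    cv2.imwrite(f"pics/{n}14.png",capture(n)[:,:,::-1])
crop("pics/scene14.png","pics/a14.png",180,150,200,180,4)
crop("pics/top14.png","pics/b14.png",290,170,150,140,4)
E
```

```text
t 22.0833 pos [0.5205 0.0419 0.2464] F [-0.22 -0.06 -0.46] w 0.0181 q [-0.13  0.19  1.56 -0.    1.39 -0.04]
```

View pics/a14.png

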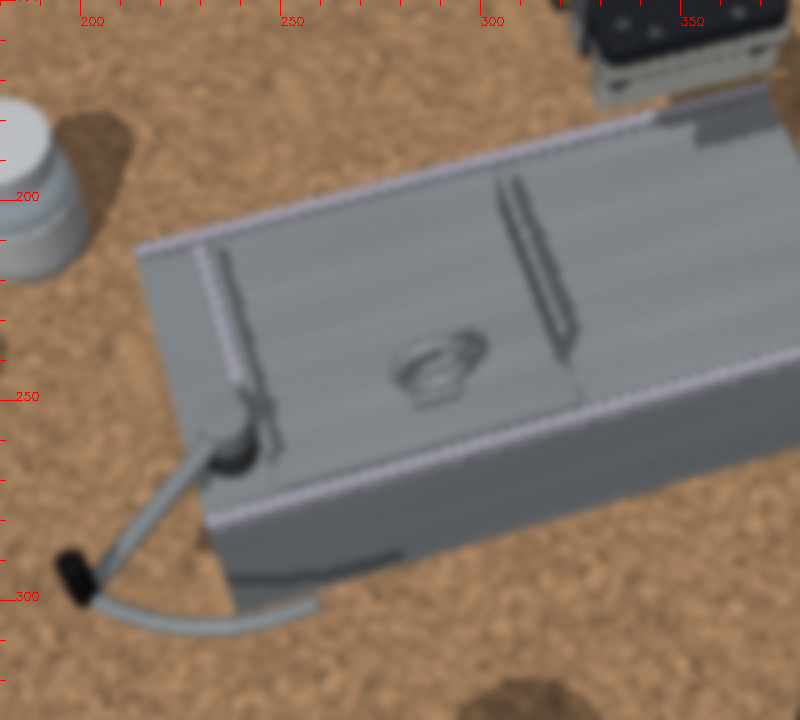

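View pics/b14.png

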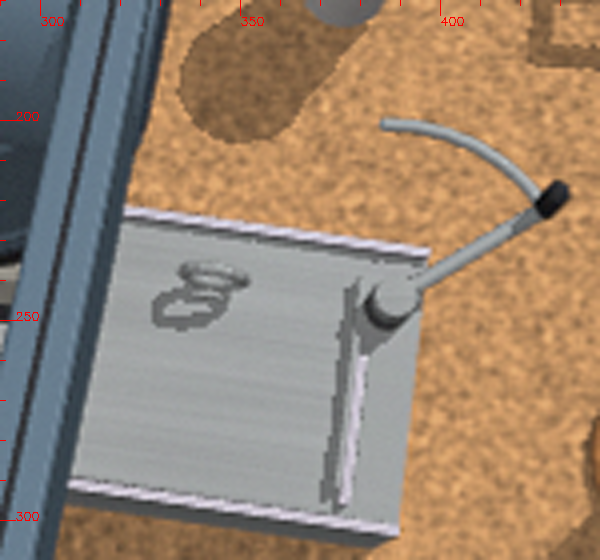

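```bash
python3 - <<'E'
from h import *
print("eye",onz("top",(343.5,239.5),.125), "post",onz("top",(430,217.5),.152),onz("top",(429.5,218),.152))
print("home",np.array([.514,-.005])+.045*np.array([.9954,-.0958])-.05*np.array([.0958,.9954]))
print(tri((180+440/4,150+366/4),(343.5,239.5)))
E
python3 plan.py .6015 -.239 .23 35.4
```

```text
eye [ 0.5489855 -0.0578655  0.125    ] post [ 0.60100139 -0.24083367  0.152     ] [ 0.59982645 -0.23975056  0.152     ]
home [ 0.554003 -0.059081]
(array([ 0.55334621, -0.05518844,  0.11032537]), np.float64(0.0070051666666124945))
t 22.1833 pos [0.5183 0.0423 0.2423] F [ 0.28  0.88 -0.1 ] w 0.0095 q [-0.13  0.19  1.56 -0.    1.39 -0.04]
shift [-271.9  110.1   12.3]  w [-0.0022  0.     -0.7151]
```

Emit:
{"method": "step_arm", "body": {
  "moves": [
    {"wx": 0,"wy": 0,"wz": -0.05,"x": -10,"y": 4,"z": 0,"claw": 40},
    {"wx": 0,"wy": 0,"wz": -0.11,"x": -30,"y": 12,"z": 0,"claw": 40},
    {"wx": 0,"wy": 0,"wz": -0.18,"x": -60,"y": 24,"z": 0,"claw": 40},
    {"wx": 0,"wy": 0,"wz": -0.26,"x": -92,"y": 37,"z": 0,"claw": 40},
    {"wx": 0,"wy": 0,"wz": -0.34,"x": -124,"y": 50,"z": 0,"claw": 40},
    {"wx": 0,"wy": 0,"wz": -0.42,"x": -156,"y": 63,"z": 0,"claw": 40},
    {"wx": 0,"wy": 0,"wz": -0.5,"x": -188,"y": 76,"z": 0,"claw": 40},
    {"wx": 0,"wy": 0,"wz": -0.58,"x": -220,"y": 89,"z": 4,"claw": 40},
    {"wx": 0,"wy": 0,"wz": -0.65,"x": -248,"y": 100,"z": 8,"claw": 40},
    {"wx": 0,"wy": 0,"wz": -0.7,"x": -265,"y": 107,"z": 12,"claw": 40},
    {"wx": 0,"wy": 0,"wz": -0.715,"x": -272,"y": 110,"z": 12,"claw": 40},
    {"wx": 0,"wy": 0,"wz": -0.715,"x": -272,"y": 110,"z": 12,"claw": 40},
    {"wx": 0,"wy": 0,"wz": -0.715,"x": -272,"y": 110,"z": 12,"claw": 40},
    {"wx": 0,"wy": 0,"wz": -0.715,"x": -272,"y": 110,"z": 12,"claw": 40}
  ]
}}

```text
t: 23.35
tool_pos: [0.6018, -0.2371, 0.2311]
orientation: [0.459, 0.889, 0.0, -0.001]
contact_force: [0.3, 0.2, 0.1]
width: 0.0399
```

```bash
python3 plan.py .6015 -.239 .130 35.4; python3 - <<'E'
from h import *
for n in("scene","top"):
    cv2.imwrite(f"pics/{n}15.png",capture(n)[:,:,::-1])
    print(proj(n,read_state()["tool_pos"]))
crop("pics/scene15.png","pics/a15.png",150,180,160,140,4)
crop("pics/top15.png","pics/b15.png",330,150,150,140,4)
E
```

```text
t 23.35 pos [ 0.6018 -0.2371  0.2311] F [0.27 0.25 0.12] w 0.0399 q [-0.55  0.43  1.26  0.    1.45 -1.17]
shift [ -1.5  -1.3 101.1]  w [-0.0004 -0.0016  0.0001]
[187.13935772 266.01499456]
[438.07452313 205.95123447]
```

View pics/a15.png

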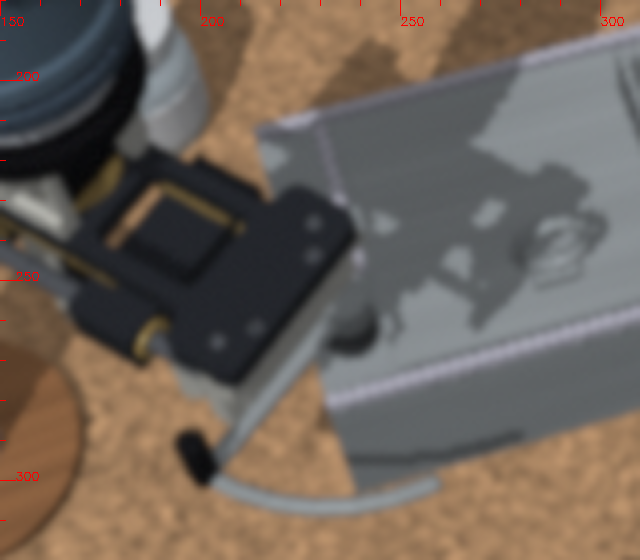

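View pics/b15.png

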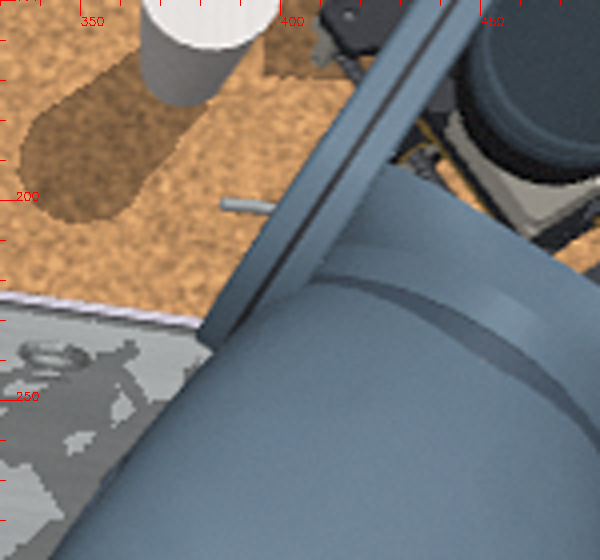

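Emit:
{"method": "step_arm", "body": {
  "moves": [
    {"wx": 0,"wy": 0,"wz": 0,"x": -1,"y": -1,"z": 20,"claw": 40},
    {"wx": 0,"wy": 0,"wz": 0,"x": -1,"y": -1,"z": 40,"claw": 40},
    {"wx": 0,"wy": 0,"wz": 0,"x": -1,"y": -1,"z": 60,"claw": 40},
    {"wx": 0,"wy": 0,"wz": 0,"x": -1,"y": -1,"z": 70,"claw": 40},
    {"wx": 0,"wy": 0,"wz": 0,"x": -1,"y": -1,"z": 72,"claw": 40},
    {"wx": 0,"wy": 0,"wz": 0,"x": -1,"y": -1,"z": 72,"claw": 40}
  ]
}}

```text
t: 23.95
tool_pos: [0.6019, -0.2393, 0.1596]
orientation: [0.458, 0.889, 0.0, -0.0]
contact_force: [0.5, -0.3, -0.1]
width: 0.0395
```

```bash
python3 plan.py .6015 -.239 .130 35.4; python3 - <<'E'
from h import *
for n in("scene",):
    cv2.imwrite(f"pics/{n}16.png",capture(n)[:,:,::-1])
    print(proj(n,read_state()["tool_pos"]))
crop("pics/scene16.png","pics/a16.png",150,200,150,130,5)
E
```

```text
t 23.95 pos [ 0.6019 -0.2393  0.1596] F [ 0.51 -0.31 -0.08] w 0.0395 q [-0.55  0.47  1.37  0.    1.3  -1.17]
shift [ 0.5 -0.1 29.6]  w [-0.0002 -0.0007  0.0008]
[195.20920666 287.03799259]
```

View pics/a16.png

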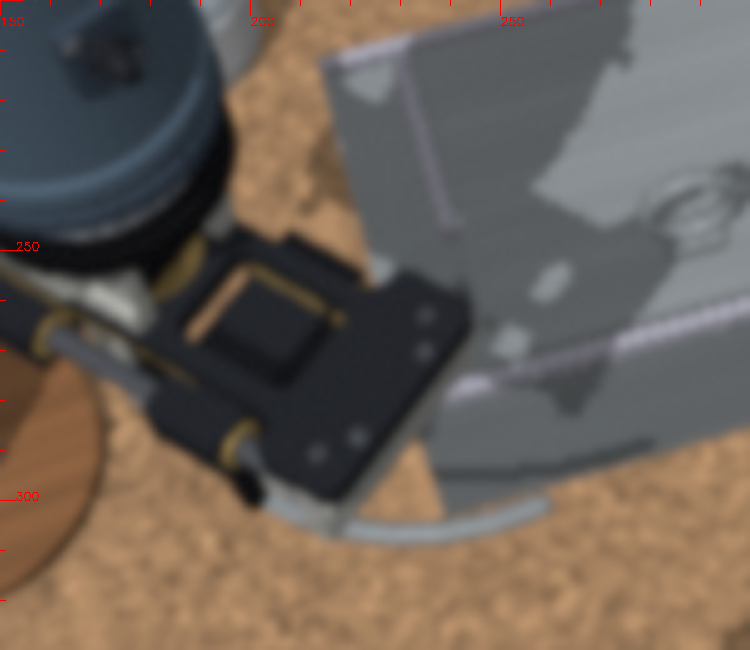

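Emit:
{"method": "step_arm", "body": {
  "moves": [
    {"wx": 0,"wy": 0,"wz": 0,"x": 0,"y": 0,"z": 8,"claw": 40},
    {"wx": 0,"wy": 0,"wz": 0,"x": 0,"y": 0,"z": 16,"claw": 40},
    {"wx": 0,"wy": 0,"wz": 0,"x": 0,"y": 0,"z": 24,"claw": 40},
    {"wx": 0,"wy": 0,"wz": 0,"x": 0,"y": 0,"z": 29,"claw": 40},
    {"wx": 0,"wy": 0,"wz": 0,"x": 0,"y": 0,"z": 29,"claw": 34},
    {"wx": 0,"wy": 0,"wz": 0,"x": 0,"y": 0,"z": 29,"claw": 26},
    {"wx": 0,"wy": 0,"wz": 0,"x": 0,"y": 0,"z": 29,"claw": 26},
    {"wx": 0,"wy": 0,"wz": 0,"x": 0,"y": 0,"z": 29,"claw": 26}
  ]
}}

```text
t: 24.67
tool_pos: [0.6023, -0.2403, 0.1311]
orientation: [0.459, 0.889, -0.0, 0.0]
contact_force: [0.2, -0.2, 0.1]
width: 0.0263
```

```bash
python3 - <<'E'
import numpy as np
from plan import *
print(s["tool_pos"],s["width"],s["contact_force"])
# arc rows
yaw0=35.4; p=s["tool_pos"]
piv=np.array([.5444,-.1586]); r0=p[:2]-piv; print("r",np.linalg.norm(r0),np.degrees(np.arctan2(r0[1],r0[0])))
for th in np.arange(-51,63,3):
    a=np.radians(th); q=np.array([*(piv+.1*np.array([np.cos(a),np.sin(a)])),p[2]])
    d=Rm.inv().apply(q-p)*1000
    print(int(th),d.round(0)[:2], "wz",round(-np.radians(th+90-yaw0),3))
E
```

```text
[ 0.60229846 -0.24027794  0.13106339] 0.02631522190279524 [ 0.15738642 -0.22146259  0.10223577]
r 0.10011751796707373 -54.668587549543915
-51 [0. 6.] wz -0.063
-48 [ 1. 12.] wz -0.115
-45 [ 2. 17.] wz -0.168
-42 [ 3. 22.] wz -0.22
-39 [ 4. 27.] wz -0.272
-36 [ 5. 32.] wz -0.325
-33 [ 7. 37.] wz -0.377
-30 [ 9. 42.] wz -0.429
-27 [11. 46.] wz -0.482
-24 [14. 51.] wz -0.534
-21 [17. 55.] wz -0.586
-18 [20. 60.] wz -0.639
-15 [23. 64.] wz -0.691
-12 [27. 68.] wz -0.744
-9 [30. 72.] wz -0.796
-6 [34. 75.] wz -0.848
-3 [38. 78.] wz -0.901
0 [42. 82.] wz -0.953
3 [47. 85.] wz -1.005
6 [51. 87.] wz -1.058
9 [56. 90.] wz -1.11
12 [60. 92.] wz -1.162
15 [65. 94.] wz -1.215
18 [70. 96.] wz -1.267
21 [75. 97.] wz -1.319
24 [80. 98.] wz -1.372
27 [85. 99.] wz -1.424
30 [ 91. 100.] wz -1.477
33 [ 96. 100.] wz -1.529
36 [101. 100.] wz -1.581
39 [106. 100.] wz -1.634
42 [112.  99.] wz -1.686
45 [117.  99.] wz -1.738
48 [122.  98.] wz -1.791
51 [127.  96.] wz -1.843
54 [132.  95.] wz -1.895
57 [137.  93.] wz -1.948
60 [142.  91.] wz -2.0
```

Emit:
{"method": "step_arm", "body": {
  "moves": [
    {"wx": 0,"wy": 0,"wz": -0.06,"x": 0,"y": 6,"z": 0,"claw": 26},
    {"wx": 0,"wy": 0,"wz": -0.115,"x": 1,"y": 12,"z": 0,"claw": 26},
    {"wx": 0,"wy": 0,"wz": -0.168,"x": 2,"y": 17,"z": 0,"claw": 26},
    {"wx": 0,"wy": 0,"wz": -0.22,"x": 3,"y": 22,"z": 0,"claw": 26},
    {"wx": 0,"wy": 0,"wz": -0.27,"x": 4,"y": 27,"z": 0,"claw": 26},
    {"wx": 0,"wy": 0,"wz": -0.325,"x": 5,"y": 32,"z": 0,"claw": 26},
    {"wx": 0,"wy": 0,"wz": -0.377,"x": 7,"y": 37,"z": 0,"claw": 26},
    {"wx": 0,"wy": 0,"wz": -0.43,"x": 9,"y": 42,"z": 0,"claw": 26},
    {"wx": 0,"wy": 0,"wz": -0.48,"x": 11,"y": 46,"z": 0,"claw": 26},
    {"wx": 0,"wy": 0,"wz": -0.534,"x": 14,"y": 51,"z": 0,"claw": 26},
    {"wx": 0,"wy": 0,"wz": -0.586,"x": 17,"y": 55,"z": 0,"claw": 26},
    {"wx": 0,"wy": 0,"wz": -0.64,"x": 20,"y": 60,"z": 0,"claw": 26},
    {"wx": 0,"wy": 0,"wz": -0.69,"x": 23,"y": 64,"z": 0,"claw": 26},
    {"wx": 0,"wy": 0,"wz": -0.744,"x": 27,"y": 68,"z": 0,"claw": 26},
    {"wx": 0,"wy": 0,"wz": -0.796,"x": 30,"y": 72,"z": 0,"claw": 26},
    {"wx": 0,"wy": 0,"wz": -0.85,"x": 34,"y": 75,"z": 0,"claw": 26},
    {"wx": 0,"wy": 0,"wz": -0.9,"x": 38,"y": 78,"z": 0,"claw": 26},
    {"wx": 0,"wy": 0,"wz": -0.95,"x": 42,"y": 82,"z": 0,"claw": 26}
  ]
}}

```text
t: 26.17
tool_pos: [0.6448, -0.1587, 0.1312]
orientation: [0.0, 1.0, -0.0, 0.0]
contact_force: [-0.4, -1.3, 0.8]
width: 0.0257
```

```bash
python3 - <<'E'
from h import *
for n in("scene","top"):
    cv2.imwrite(f"pics/{n}17.png",capture(n)[:,:,::-1])
crop("pics/scene17.png","pics/a17.png",180,170,190,150,4)
E
python3 - <<'E'
import numpy as np
from plan import *
p=s["tool_pos"];print(p,s["width"],s["contact_force"])
piv=np.array([.5444,-.1586]); r0=p[:2]-piv; print("r",np.linalg.norm(r0),np.degrees(np.arctan2(r0[1],r0[0])))
ty=Rm.apply([0,1,0]);yaw0=np.degrees(np.arctan2(ty[1],ty[0]));print(yaw0,s["qpos"])
for th in np.arange(3,70,3):
    a=np.radians(th); q=np.array([*(piv+.1*np.array([np.cos(a),np.sin(a)])),p[2]])
    d=Rm.inv().apply(q-p)*1000
    print(int(th),d.round(0)[:2], "wz",round(-np.radians(th+90-yaw0),3))
E
```

```text
[ 0.6448758  -0.15779863  0.13121032] 0.025841299941138745 [ 0.66746051 -0.27557813 -0.72473904]
r 0.10047899181181903 0.4569665971419127
89.91309770806205 [-4.07751778e-01  5.22639666e-01  1.35670560e+00  1.76678168e-04
  1.26137981e+00 -1.97708518e+00]
3 [1. 4.] wz -0.054
6 [ 1. 10.] wz -0.106
9 [ 2. 15.] wz -0.159
12 [ 3. 20.] wz -0.211
15 [ 4. 25.] wz -0.263
18 [ 5. 30.] wz -0.316
21 [ 7. 35.] wz -0.368
24 [ 9. 40.] wz -0.42
27 [11. 45.] wz -0.473
30 [14. 49.] wz -0.525
33 [17. 54.] wz -0.577
36 [20. 58.] wz -0.63
39 [23. 62.] wz -0.682
42 [26. 66.] wz -0.735
45 [30. 70.] wz -0.787
48 [34. 73.] wz -0.839
51 [38. 77.] wz -0.892
54 [42. 80.] wz -0.944
57 [46. 83.] wz -0.996
60 [51. 86.] wz -1.049
63 [55. 88.] wz -1.101
66 [60. 90.] wz -1.153
69 [65. 92.] wz -1.206
```

View pics/a17.png

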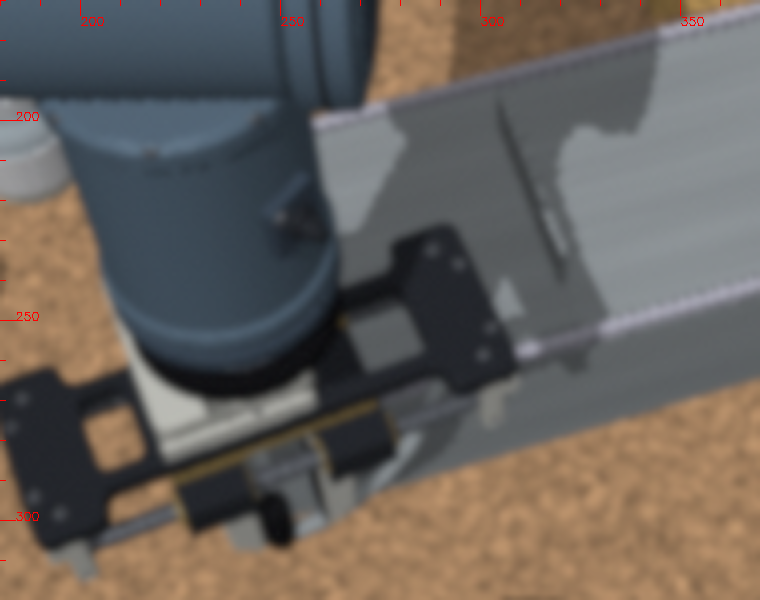

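View pics/top17.png

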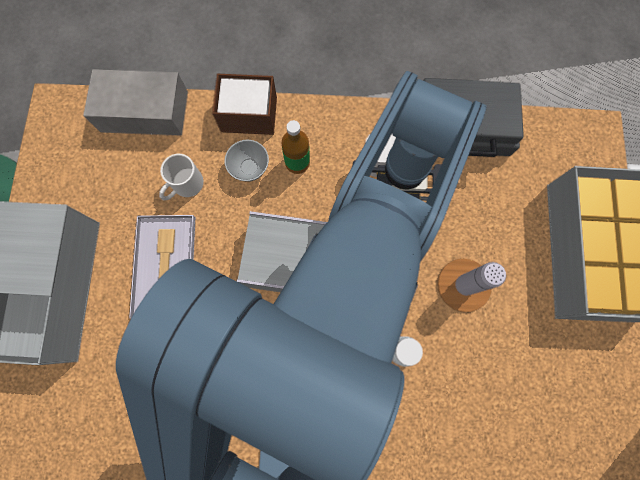

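```bash
python3 - <<'E'
from h import *
print(onz("scene",(180+268/4,170+503/4),.152),onz("scene",(180+283/4,170+535/4),.125))
E
```

```text
[ 0.64778642 -0.16525814  0.152     ] [ 0.65145283 -0.16318556  0.125     ]
```

Emit:
{"method": "step_arm", "body": {
  "moves": [
    {"wx": 0,"wy": 0,"wz": -0.054,"x": 1,"y": 5,"z": 0,"claw": 18},
    {"wx": 0,"wy": 0,"wz": -0.106,"x": 1,"y": 10,"z": 0,"claw": 18},
    {"wx": 0,"wy": 0,"wz": -0.16,"x": 2,"y": 15,"z": 0,"claw": 18},
    {"wx": 0,"wy": 0,"wz": -0.21,"x": 3,"y": 20,"z": 0,"claw": 18},
    {"wx": 0,"wy": 0,"wz": -0.263,"x": 4,"y": 25,"z": 0,"claw": 18},
    {"wx": 0,"wy": 0,"wz": -0.316,"x": 5,"y": 30,"z": 0,"claw": 18},
    {"wx": 0,"wy": 0,"wz": -0.368,"x": 7,"y": 35,"z": 0,"claw": 18},
    {"wx": 0,"wy": 0,"wz": -0.42,"x": 9,"y": 40,"z": 0,"claw": 18},
    {"wx": 0,"wy": 0,"wz": -0.473,"x": 11,"y": 45,"z": 0,"claw": 18},
    {"wx": 0,"wy": 0,"wz": -0.525,"x": 14,"y": 49,"z": 0,"claw": 18},
    {"wx": 0,"wy": 0,"wz": -0.577,"x": 17,"y": 54,"z": 0,"claw": 18},
    {"wx": 0,"wy": 0,"wz": -0.63,"x": 20,"y": 58,"z": 0,"claw": 18},
    {"wx": 0,"wy": 0,"wz": -0.682,"x": 23,"y": 62,"z": 0,"claw": 18}
  ]
}}

```text
t: 27.35
tool_pos: [0.6222, -0.0966, 0.1312]
orientation: [-0.333, 0.943, -0.001, 0.001]
contact_force: [0.5, -0.6, -0.7]
width: 0.0181
```

```bash
python3 - <<'E'
from h import *
for n in("scene",):
    cv2.imwrite(f"pics/{n}18.png",capture(n)[:,:,::-1])
crop("pics/scene18.png","pics/a18.png",200,150,190,150,4)
E
python3 - <<'E'
import numpy as np
from plan import *
p=s["tool_pos"];print(p,s["width"],s["contact_force"])
piv=np.array([.5444,-.1586]); r0=p[:2]-piv; print("r",np.linalg.norm(r0),np.degrees(np.arctan2(r0[1],r0[0])))
ty=Rm.apply([0,1,0]);yaw0=np.degrees(np.arctan2(ty[1],ty[0]));print(yaw0,s["qpos"])
for th in np.arange(42,70,3):
    a=np.radians(th); q=np.array([*(piv+.1*np.array([np.cos(a),np.sin(a)])),p[2]])
    d=Rm.inv().apply(q-p)*1000
    print(int(th),d.round(0)[:2], "wz",round(-np.radians(th+90-yaw0),3))
E
```

```text
[ 0.62152242 -0.09573524  0.13111403] 0.018194721386098036 [-0.01572774  0.16212295 -0.43068329]
r 0.09949797151500571 39.18449402103054
129.15254354133182 [-3.30096524e-01  4.63403340e-01  1.45523025e+00  2.61510549e-04
  1.22227672e+00 -2.58432300e+00]
42 [-0.  5.] wz -0.05
45 [ 0. 10.] wz -0.102
48 [ 1. 15.] wz -0.154
51 [ 2. 20.] wz -0.207
54 [ 3. 26.] wz -0.259
57 [ 4. 31.] wz -0.311
60 [ 6. 36.] wz -0.364
63 [ 8. 40.] wz -0.416
66 [10. 45.] wz -0.469
69 [13. 50.] wz -0.521
```

View pics/a18.png

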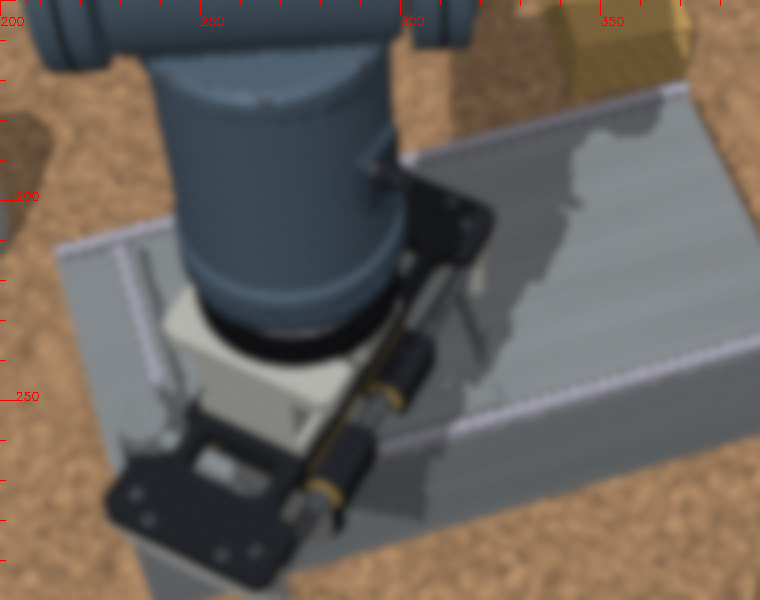

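Emit:
{"method": "step_arm", "body": {
  "moves": [
    {"wx": 0,"wy": 0,"wz": -0.05,"x": 0,"y": 5,"z": 0,"claw": 18},
    {"wx": 0,"wy": 0,"wz": -0.1,"x": 0,"y": 10,"z": 0,"claw": 18},
    {"wx": 0,"wy": 0,"wz": -0.15,"x": 1,"y": 14,"z": 0,"claw": 18},
    {"wx": 0,"wy": 0,"wz": -0.2,"x": 2,"y": 18,"z": 0,"claw": 18},
    {"wx": 0,"wy": 0,"wz": -0.22,"x": 2,"y": 21,"z": 0,"claw": 18},
    {"wx": 0,"wy": 0,"wz": -0.24,"x": 3,"y": 24,"z": 0,"claw": 18},
    {"wx": 0,"wy": 0,"wz": -0.24,"x": 3,"y": 24,"z": 0,"claw": 18}
  ]
}}

```text
t: 27.98
tool_pos: [0.6041, -0.0793, 0.1309]
orientation: [-0.443, 0.896, -0.0, 0.0]
contact_force: [0.7, -0.1, 0.1]
width: 0.0179
```

Emit:
{"method": "step_arm", "body": {
  "moves": [
    {"wx": 0,"wy": 0,"wz": -0.02,"x": 0,"y": 2,"z": 0,"claw": 18},
    {"wx": 0,"wy": 0,"wz": -0.04,"x": 0,"y": 4,"z": 0,"claw": 18},
    {"wx": 0,"wy": 0,"wz": -0.04,"x": 0,"y": 4,"z": 0,"claw": 18}
  ]
}}

```text
t: 28.23
tool_pos: [0.6009, -0.077, 0.1307]
orientation: [-0.462, 0.887, 0.0, -0.0]
contact_force: [0.1, 0.1, -0.3]
width: 0.0184
```

Emit:
{"method": "step_arm", "body": {
  "moves": [
    {"wx": 0,"wy": 0,"wz": -0.02,"x": 0,"y": 2,"z": 0,"claw": 18},
    {"wx": 0,"wy": 0,"wz": -0.02,"x": 0,"y": 3,"z": 0,"claw": 18},
    {"wx": 0,"wy": 0,"wz": -0.02,"x": 0,"y": 3,"z": 0,"claw": 18}
  ]
}}

```text
t: 28.48
tool_pos: [0.5999, -0.0765, 0.1307]
orientation: [-0.47, 0.882, -0.002, 0.001]
contact_force: [5.1, -3.1, -3.2]
width: 0.0187
```

Emit:
{"method": "step_arm", "body": {
  "moves": [
    {"wx": 0,"wy": 0,"wz": 0,"x": 0,"y": 1,"z": 0,"claw": 18},
    {"wx": 0,"wy": 0,"wz": 0,"x": 0,"y": 1,"z": 0,"claw": 18},
    {"wx": 0,"wy": 0,"wz": 0,"x": 0,"y": 1,"z": 0,"claw": 18}
  ]
}}

```text
t: 28.73
tool_pos: [0.5999, -0.0764, 0.1308]
orientation: [-0.47, 0.883, -0.002, 0.001]
contact_force: [6.5, -5.4, -4.0]
width: 0.0183
```

```bash
python3 plan.py
```

```text
t 28.7333 pos [ 0.5999 -0.0764  0.1308] F [ 6.53 -5.39 -4.02] w 0.0183 q [-0.31  0.42  1.52 -0.    1.19 -2.86]
```

Emit:
{"method": "step_arm", "body": {
  "moves": [
    {"wx": 0,"wy": 0,"wz": 0,"x": 0,"y": -2,"z": 0,"claw": 20},
    {"wx": 0,"wy": 0,"wz": 0,"x": 0,"y": -3,"z": 0,"claw": 23},
    {"wx": 0,"wy": 0,"wz": 0,"x": 0,"y": -3,"z": 0,"claw": 23},
    {"wx": 0,"wy": 0,"wz": 0,"x": 0,"y": -3,"z": -5,"claw": 23},
    {"wx": 0,"wy": 0,"wz": 0,"x": 0,"y": -3,"z": -15,"claw": 23},
    {"wx": 0,"wy": 0,"wz": 0,"x": 0,"y": -3,"z": -30,"claw": 23},
    {"wx": 0,"wy": 0,"wz": 0,"x": 0,"y": -3,"z": -60,"claw": 23},
    {"wx": 0,"wy": 0,"wz": 0,"x": 0,"y": -3,"z": -95,"claw": 23},
    {"wx": 0,"wy": 0,"wz": 0,"x": 0,"y": -3,"z": -130,"claw": 23},
    {"wx": 0,"wy": 0,"wz": 0,"x": 0,"y": -3,"z": -160,"claw": 23},
    {"wx": 0,"wy": 0,"wz": 0,"x": 0,"y": -3,"z": -160,"claw": 23}
  ]
}}

```text
t: 29.65
tool_pos: [0.6029, -0.077, 0.2996]
orientation: [-0.47, 0.882, -0.005, 0.005]
contact_force: [1.1, 0.5, 0.9]
width: 0.0232
```

```bash
python3 plan.py .45 .2 .3; python3 - <<'E'
from h import *
for n in("scene","top"):
    cv2.imwrite(f"pics/{n}19.png",capture(n)[:,:,::-1])
crop("pics/scene19.png","pics/a19.png",200,150,190,150,4)
E
```

```text
t 29.65 pos [ 0.6029 -0.077   0.2996] F [1.14 0.48 0.91] w 0.0232 q [-0.31  0.32  1.26  0.    1.55 -2.86]
shift [-144.8  281.3   -3.5]
```

View pics/a19.png

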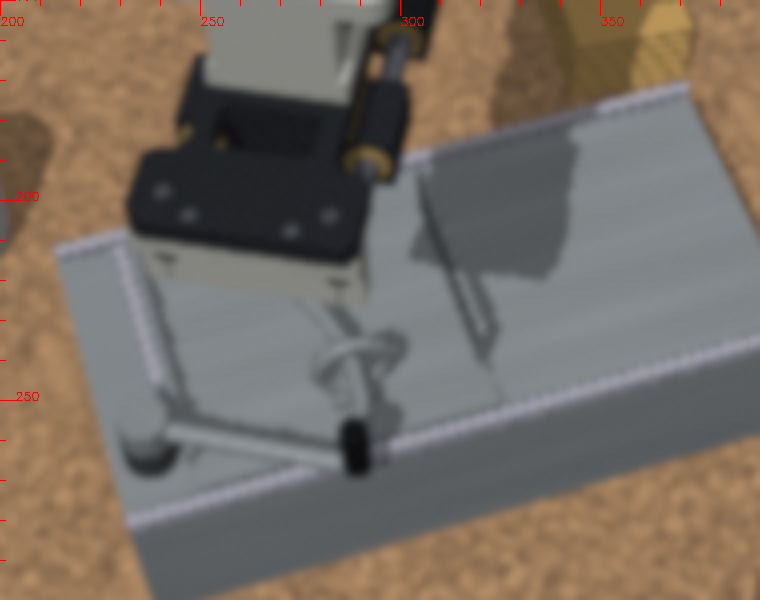

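Emit:
{"method": "step_arm", "body": {
  "moves": [
    {"wx": 0,"wy": 0,"wz": 0,"x": -15,"y": 28,"z": 0,"claw": 23},
    {"wx": 0,"wy": 0,"wz": 0,"x": -30,"y": 58,"z": 0,"claw": 23},
    {"wx": 0,"wy": 0,"wz": 0,"x": -45,"y": 88,"z": 0,"claw": 23},
    {"wx": 0,"wy": 0,"wz": 0,"x": -60,"y": 118,"z": 0,"claw": 23},
    {"wx": 0,"wy": 0,"wz": 0,"x": -75,"y": 148,"z": 0,"claw": 23},
    {"wx": 0,"wy": 0,"wz": 0,"x": -90,"y": 178,"z": 0,"claw": 23},
    {"wx": 0,"wy": 0,"wz": 0,"x": -105,"y": 208,"z": 0,"claw": 23},
    {"wx": 0,"wy": 0,"wz": 0,"x": -120,"y": 238,"z": 0,"claw": 23},
    {"wx": 0,"wy": 0,"wz": 0,"x": -135,"y": 262,"z": 0,"claw": 23},
    {"wx": 0,"wy": 0,"wz": 0,"x": -145,"y": 281,"z": 0,"claw": 23},
    {"wx": 0,"wy": 0,"wz": 0,"x": -145,"y": 281,"z": 0,"claw": 23},
    {"wx": 0,"wy": 0,"wz": 0,"x": -145,"y": 281,"z": 0,"claw": 23}
  ]
}}

```text
t: 30.75
tool_pos: [0.4467, 0.2011, 0.2897]
orientation: [-0.471, 0.882, 0.0, -0.001]
contact_force: [-0.1, -0.5, 0.3]
width: 0.0228
```

```bash
python3 plan.py; python3 - <<'E'
from h import *
for n in("scene","top"):
    cv2.imwrite(f"pics/{n}20.png",capture(n)[:,:,::-1])
crop("pics/top20.png","pics/b20.png",290,170,150,140,4)
E
```

```text
t 30.75 pos [0.4467 0.2011 0.2897] F [-0.06 -0.45  0.32] w 0.0228 q [ 0.2   0.11  1.55 -0.    1.49 -2.36]
```

View pics/b20.png

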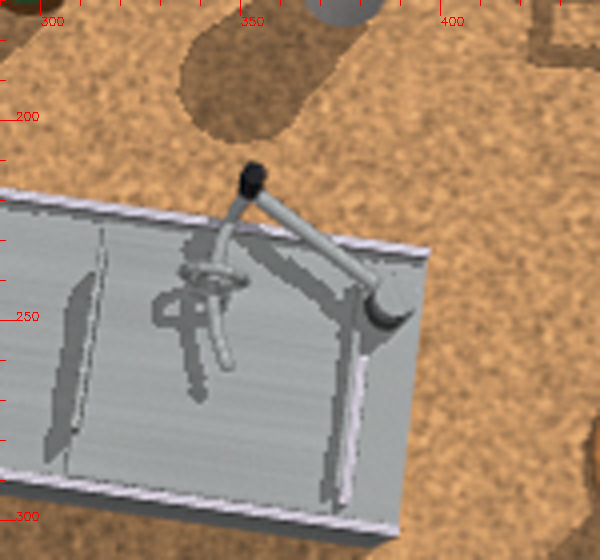

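View pics/scene20.png

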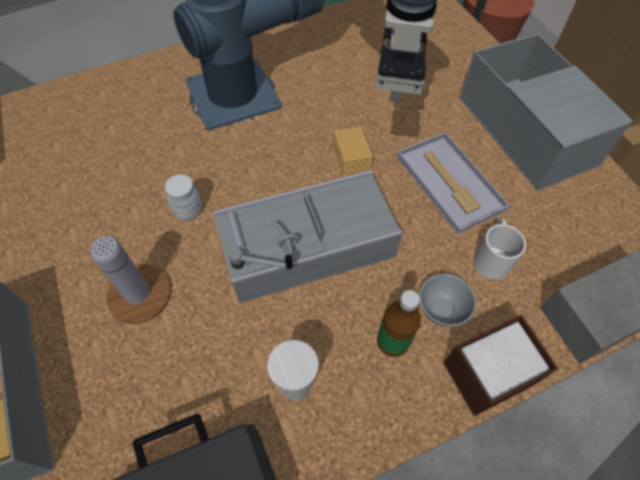

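```bash
python3 - <<'E'
from h import *
print(onz("top",(230+0,0),.1)[:0]); print("post",onz("top",(353.5,211.5),.152))
print(sign_off())
E
```

```text
[]
post [ 0.60577243 -0.07570718  0.152     ]
the job is handed in; nothing more can be done
None
```

The job is done and handed in at about 31 s of the 72 s allowed. The sign-off gave no verdict, so the results below are from my own last measurements.

- **Shaker:** it stands upright on the round board. I put its centre at (0.478, -0.359), within about 1 mm of the board's centre.
- **Paddle:** it lies flat in the tray, let go, with its centre about 2 mm from the tray's centre.
- **Lid:** I pushed it by the tab along the guides until it stalled at 14 N with the lip against the stop. The eye measured about 5 mm from its home point, inside the 8 mm limit. That figure is rough, because the two views' rays to the eye miss each other by 7 mm.
- **Hook:** I swung it by the post to a firm stop at about 8 N. The last pictures show the prong through the eye. The post measured about 54° in world axes, against 54.5° expected when closed. The joint angle itself can't be read directly.
- **Bystanders:** they look unmoved in the pictures, but I did not measure them again.

**Disagreements and refusals:**
- The two cameras differed by up to about 10 mm in x (typically 4–8 mm). The gripper's known position matched the top view, so I relied on that.
- My first move call was refused because some keys were missing, and nothing moved.

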